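Set out the gift display on the board

ROBOT

A 6-joint arm with a two-finger parallel gripper is mounted at the origin on a cart in front of the work surface, level with it; the furniture and walls round the work are solid. World frame = base frame: x ahead of the robot, y to its left, z up, the work surface at z = 0. Lengths are in m, angles in rad, forces in N, time in s.
With the tool pointing down it reaches from about 0.3 to 0.775 m from the base axis. Payload 14.6 kg.
Tool frame: the origin (TCP) lies on the mounting face of the last link; the fingertips stand 199 mm ahead of it and the grasp point (between the pads) lies 180 mm ahead of it; z points along the fingers, y is the direction in which the jaws open and shut (so a half turn about z gives the same grasp; the last joint's range is limited). The gripper opens to 94 mm and grips with 3 to 60 N. Pads are 16 mm wide; open, the fingers measure 119 mm over their backs; the gripper's body (75 mm by 177 mm) begins 78 mm behind the grasp point.
Start: joints at [-1.192, 0.3, 1.521, -0, 1.321, -0.067], TCP at [0.237, -0.496, 0.405] pointing down, gripper open.
Joint ranges: [-3.03, 3.03], [-0.79, 2.21], [0.23, 2.52], [-1.04, 4.18], [0, 3.07], [-2.55, 2.55]. Speed limits (rad/s): [2.22, 2.22, 2.57, 3.14, 3.14, 3.14].

INTERFACE

Orientations are given as [roll, pitch, yaw] about the fixed x, y, z axes, in that order (R = Rz(yaw) Ry(pitch) Rx(roll)).
In Python, from station import sensors, vision, job gives the robot as it stands. The module is installed in compiled form; this text tells all that it offers.
- The arm moves only by the tool arm_command, never from a script. Its argument "plan" is one flat list of numbers, 5 for each row, row after row: the closure, from -1 (fully open) to 1 (shut), so that 0 is half open, then the shift along the world's x, y, z scaled (see below), then the turn about the world's z scaled (see below). A call has 1 to 20 rows; each row is the pose to reach, as a shift and turn from the pose commanded when the call began; what a row does not reach only later rows make up. The controller multiplies each number of a shift by 400 mm and each number of a turn by 120 degrees. A row lasts 1/10 s, in which the tool goes at most 50 mm and 8.59 degrees, less where a joint would pass 70% of its speed; a pose out of reach is approached as far as the arm can. A call with a number of a shift or a turn outside -1 to 1 is refused whole. A call with a gripper value outside its range is refused whole. The fingers move at their own pace and stop on an object; "newtons" is the grip in N (left out, the last holds). Time passes only in rows, so rows that repeat a pose let the fingers close. It gives the time, the measured TCP pose, the force and the opening at its end, in the units of the state.
- sensors.get_obs(): the state, without advancing time (a new reading comes with each control period).
- vision.camera(name): name is "scene" or "side" or "wrist"; returns the picture (400x640x3 uint8, blue, green, red); there is no depth.
- vision.camera_params(name): a dict with "intrinsics" (3x3 intrinsics, pixels), "rvec" (rotation vector, rad) and "tvec" (3), from world to camera coordinates, as OpenCV has them. Camera axes: x right, y down, z forward; pixel columns grow to the right and rows downward; lengths in m; the calibration is good to about 2 mm. A picture is of the moment at which its call begins: read the wrist's pose just before it. camera_params takes no time and is no camera call; for the wrist camera it gives the pose at the moment of the call.
- job.hand_in(): hands the job in, once; it reports no verdict.
Trained networks look in the newest picture that a camera, given by its name, has taken for a name from the list of things; names that differ only in an ending like _2 or _b are one class to them, and where a whole thing is asked for, a point or a joint stands for the part that bears it (a point fixed in the world has none). Each returns a list of dicts, best first, with "confidence" (0 to 1); they miss things now and then, are a little off and sometimes report something else, mostly with a low value. They report only what shows in the picture. A call takes as long as a camera call. They do not tell look-alikes from the thing itself.
- vision.search_frame(name, camera): "at" ([row, column] in pixels, amid what is visible of it).
- vision.silhouettes(name, camera): "mask" (400x640 bool, what is visible of it) and "at" ([row, column] in pixels, amid what is visible of it).
- vision.pinpoint(name, camera): "at" ([row, column] in pixels: a listed point, or the origin of a listed thing).
The state is a dict: "time_s": time; "qpos": joint angles; "joint_vel": joint speeds; "tau": joint torques, N m; "ee_pos": TCP position; "eef_rot": TCP orientation; "force": force on the tool from outside, world axes, zero at the start; "moment": the same for the moment, N m; "grip_width": finger opening in m.
Only numpy, scipy, OpenCV 4.12 (cv2) and the standard library are available. Lean on these libraries where they do the work, as an engineer would, in place of code of your own. Each camera call takes 0.05 s, during which the arm holds its last target.

TASK

Set out the gift display on the wooden board with the things in the front row: stand the honey jar upright in the middle of the tall round riser, and the oval gift box on its edge in the middle of the low rectangular riser, lengthwise along it. Stand the round tin on the board midway between the two risers and in line with them, and set the rattan ball centred on top of the tin. Stand the price card on the front part of the board, centred straight in front of the tin without touching it, square to the board with its printed face to the front (towards the robot); leave everything standing still.

Things in the scene. Friction and masses are not known exactly. Their poses are not given: they have to be found in the camera images.
- board: fixed flat display board of pale wood lying towards the back of the table, 150 (its x, depth) x 410 (its y, length) x 8 mm thick; origin at the centre of its underside, on the table; its +x axis points to the back, away from the robot, its front edge is at x = -75 mm; it lies somewhat turned. Both risers stand on it, their centres 20 mm behind its long centre line and 140 mm either side of its middle; which of them is left or right varies
- tall_riser: fixed tall round wooden riser on the board, 86 mm across, 45 mm high, flat top; origin at the centre of its underside (8 mm above the table, on the board), so its top is 53 mm above the table
- low_riser: fixed low rectangular wooden riser on the board, 60 (x) x 112 (y) x 22 mm high, flat top, its long side along the board; origin at the centre of its underside (8 mm above the table), so its top is 30 mm above the table
- jar_center (a point): centre (half-way up) of the loose honey jar in the front row: upright round glass jar with white lid, 64 mm across, 97 mm high, about 0.36 kg; z axis up
- tin_center (a point): centre (half-way up) of the loose round tin in the front row: upright, 57 mm across, 72 mm high, flat top, about 0.18 kg; z axis up
- ball_center (a point): centre (half-way up) of the loose woven rattan ball in the front row: about 57 mm across, 53 mm high, with a pressed-flat foot under it on which it stands; z axis up from the foot
- card_center (a point): centre of the loose small white price-card holder in the front row: a thin nearly upright plate on a foot 26 mm deep (x) and 64 mm wide (y), 52 mm high in all, point given 26 mm above its underside; its printed face looks along its -x; can be gripped across the plate (along its x, the plate lies within 10 mm before and 3 mm behind the point) or at its two side edges (along its y); very light
- card_face (a point): point 30 mm in front of card_center (along the card's -x), shows which way the printed face looks
- oval_box_center (a point): centre (half-way up) of the loose oval gift box, pale tan with a light front, standing on its edge, turned askew, at the right end of the front row: 36 mm thick (x), 118 mm wide (y), 98 mm high; grip it across its thickness; z axis up
Things that resemble listed ones, but are neither listed nor needed, are in the scene too. There is more than one size of the part that bears jar_center; the job needs the larger.

How it is judged:
At the end, for the whole second after the job is handed in: Upright and at rest: jar within 13 mm of the tall riser's centre, box 14 mm of the low one's, 0.2 rad along it; tin within 13 mm of line and midway; ball on it, 13 mm off at most; card square (0.2 rad), face front, 25-70 mm before the board's centre, 15 mm of midway, 45 mm or more off the tin (horizontal distance between jar_center and tall_riser below 0.013 m and height (world z) of jar_center between 0.095 and 0.109 m and horizontal distance between oval_box_center and low_riser below 0.014 m and height (world z) of oval_box_center between 0.072 and 0.087 m and angle between the y axis of oval_box_center and the y axis of board, either way round below 0.2 rad and x of tin_center in the frame of board between 0.007 and 0.033 m and y of tin_center in the frame of board between -0.014 and 0.014 m and height (world z) of tin_center between 0.038 and 0.051 m and horizontal distance between ball_center and tin_center below 0.013 m and height (world z) of ball_center between 0.098 and 0.115 m and x of card_center in the frame of board between -0.07 and -0.025 m and y of card_center in the frame of board between -0.015 and 0.015 m and height (world z) of card_center between 0.027 and 0.042 m and angle between the x axis of card_center and the x axis of board, either way round below 0.2 rad and x of card_face in the frame of board below -0.052 m and angle between each of jar_center, oval_box_center, tin_center, card_center's own z axis and vertical below 0.12 rad and horizontal distance between card_center and tin_center above 0.045 m and linear speed of each of jar, tin, ball, card, oval_box below 0.02 m/s); the robot touches nothing.
It also fails if it takes over 115 s, if anything falls off the work surface, if the arm or the gripper's body presses on something with over 40 N, if the wrist force passes 120 N, or if a joint passes its speed limit or range.

## Working session

There is one attempt and no reset: what is moved stays moved. The work goes in short steps, Python scripts to look and compute and a tool call to move; the robot and the scene stay as the last step left them, time stands still between calls to the robot, and variables do not carry over. Pictures are saved under pics/ and viewed, and the job is handed in when it is done.

Besides the shell and the picture viewer there is one more tool, called after "Call:" by a JSON object that holds its "op" and its "data", one argument or row to a line. arm_command: Moves the arm, as the interface text tells. Its arguments: {"type":"object","properties":{"plan":{"type":"array"},"newtons":{"type":"number"}},"required":["plan"]}

```bash
mkdir -p pics
cat > h.py <<'E'
import numpy as np, cv2
from station import sensors, vision, job
def P(n):
    p=vision.camera_params(n);K=np.array(p["intrinsics"]);R=cv2.Rodrigues(np.array(p["rvec"],float))[0];return K,R,np.array(p["tvec"],float).ravel()
def ray(at,p):
    K,R,t=p
    d=R.T@np.linalg.inv(K)@np.array([at[1],at[0],1.]);return -R.T@t,d
def onz(at,p,z):
    o,d=ray(at,p);return o+d*(z-o[2])/d[2]
def proj(X,p):
    K,R,t=p;u=K@(R@np.array(X)+t);return u[:2]/u[2]
def tri(a):
    A=np.zeros((3,3));b=np.zeros(3)
    for at,p in a:
        o,d=ray(at,p);d=d/np.linalg.norm(d);M=np.eye(3)-np.outer(d,d);A+=M;b+=M@o
    return np.linalg.solve(A,b)
E
python3 - <<'E'
from h import *
for c in ["scene","side","wrist"]:
    im=vision.camera(c);cv2.imwrite(f"pics/{c}0.png",im)
    p=P(c);print(c,-p[1].T@p[2],p[0][0,0])
    for n,z in [("board",0),("tall_riser",.008),("low_riser",.008),("jar_center",.0485),("tin_center",.036),("ball_center",.0265),("card_center",.026),("card_face",.026),("oval_box_center",.049)]:
        for d in vision.pinpoint(n,c)[:4]: print(n,np.round(d["at"],1),round(d["confidence"],2),np.round(onz(d["at"],p,z),3))
print(sensors.get_obs())
E
```

```text
scene [-0.12786391 -0.89735608  0.88227458] 506.73806592636515
tall_riser [198.7 358.5] 0.94 [ 0.605 -0.244  0.008]
jar_center [287.9 373.4] 0.67 [ 0.393 -0.486  0.048]
jar_center [228.7 294.5] 0.48 [ 0.389 -0.242  0.048]
tin_center [183.9 259.7] 0.87 [ 0.44  -0.046  0.036]
tin_center [176.6 218.1] 0.38 [0.379 0.055 0.036]
ball_center [206.8 274.5] 0.59 [ 0.418 -0.132  0.027]
card_center [174.2 226.6] 0.88 [0.408 0.059 0.026]
card_face [178.7 220.4] 0.86 [0.385 0.055 0.026]
card_face [227.4 298.9] 0.68 [ 0.413 -0.229  0.026]
oval_box_center [248.6 339.3] 0.84 [ 0.419 -0.359  0.049]
side [0.08844557 0.54673222 0.55666072] 420.35897699887033
board [245.2 270.7] 0.65 [ 0.569 -0.111  0.   ]
tall_riser [213.1 286.4] 0.77 [ 0.607 -0.243  0.008]
low_riser [276.8 229.1] 0.8 [0.574 0.033 0.008]
jar_center [184.3 398.2] 0.78 [ 0.382 -0.458  0.048]
tin_center [264.1 306.1] 0.84 [ 0.436 -0.046  0.036]
ball_center [245.5 336.4] 0.88 [ 0.417 -0.147  0.026]
card_center [300.3 282.5] 0.88 [0.427 0.058 0.026]
card_face [302.6 298.5] 0.57 [0.398 0.049 0.026]
oval_box_center [194.6 372.1] 0.63 [ 0.422 -0.368  0.049]
wrist [ 0.3095349  -0.46221604  0.38443657] 339.48711320401236
jar_center [ 24.  376.5] 0.59 [ 0.395 -0.482  0.048]
{'time_s': 1.5, 'qpos': array([-1.19160035e+00,  2.99900669e-01,  1.52100840e+00,  4.12530589e-06,
        1.32070374e+00, -6.66078874e-02]), 'joint_vel': array([ 4.86517708e-04, -5.69923231e-05,  3.01985909e-04, -8.36744731e-04,
        1.17719494e-03, -2.16024883e-03]), 'tau': array([-1.98221249e-03, -5.31659496e+01, -3.52910507e+01,  7.08234496e-02,
        2.13940971e-02, -1.28809040e-05]), 'ee_pos': array([ 0.2371407 , -0.4962388 ,  0.40464166]), 'eef_rot': array([-3.14157281e+00, -5.32979451e-06,  4.45802846e-01]), 'force': array([-0.56797456,  0.48135894,  0.97478701]), 'moment': array([0.01374981, 0.01999974, 0.02338888]), 'grip_width': 0.09421734135082384}
```

View pics/scene0.png

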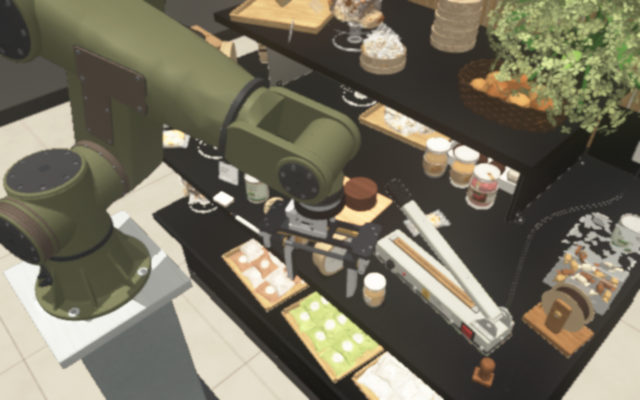

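View pics/side0.png

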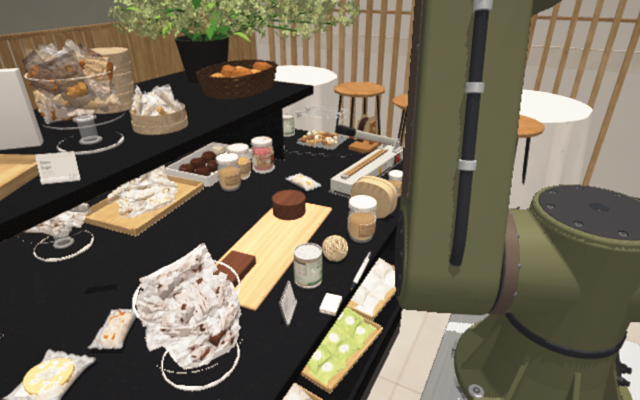

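View pics/wrist0.png

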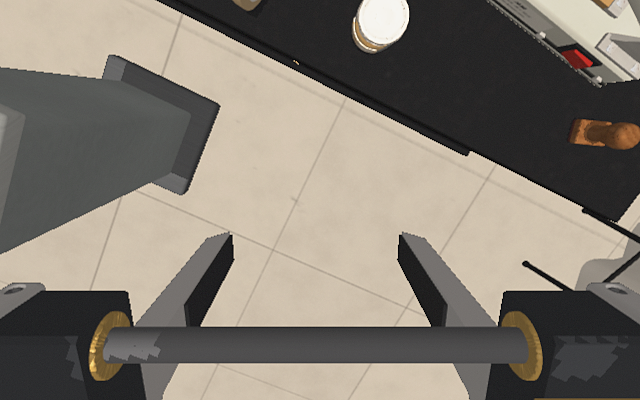

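The front row in the side view is: card (289,302), tin (308,265), ball (336,247), large jar (362,218) and oval box (374,197). The jar at (397,180) is the small decoy. The arm hides part of the scene camera's view, so I'll move the wrist over the work.

Call:
{"op": "arm_command", "data": {
  "plan": [-1,0.15,0.88,0.02,-0.213,-1,0.15,0.88,0.02,-0.213,-1,0.15,0.88,0.02,-0.213,-1,0.15,0.88,0.02,-0.213,-1,0.15,0.88,0.02,-0.213,-1,0.15,0.88,0.02,-0.213,-1,0.15,0.88,0.02,-0.213,-1,0.15,0.88,0.02,-0.213,-1,0.15,0.88,0.02,-0.213,-1,0.15,0.88,0.02,-0.213,-1,0.15,0.88,0.02,-0.213,-1,0.15,0.88,0.02,-0.213]
}}

```text
time_s: 2.7
ee_pos: [0.297, -0.1452, 0.4125]
eef_rot: [-3.141, 0.001, -0.002]
force: [0.1, 0.1, 0.9]
grip_width: 0.0937
```

```bash
cat > look.py <<'E'
from h import *
import sys
L=[("board",0),("tall_riser",.008),("low_riser",.008),("jar_center",.0485),("tin_center",.036),("ball_center",.0265),("card_center",.026),("card_face",.026),("oval_box_center",.049)]
tag=sys.argv[1]
cams=sys.argv[2].split(',')
want=sys.argv[3].split(',') if len(sys.argv)>3 else None
o=sensors.get_obs();print(o["time_s"],o["ee_pos"].round(4),o["eef_rot"].round(3))
for c in cams:
    p=P(c);im=vision.camera(c);cv2.imwrite(f"pics/{c}_{tag}.png",im)
    for n,z in L:
        if want and n not in want: continue
        for d in vision.pinpoint(n,c)[:4]: print(c,n,np.round(d["at"],1),round(d["confidence"],2),np.round(onz(d["at"],p,z),4))
E
python3 look.py 1 scene,side,wrist
```

```text
2.7 [ 0.297  -0.1452  0.4125] [-3.141e+00  1.000e-03 -2.000e-03]
scene board [184.2 313.9] 0.87 [ 0.5683 -0.1131 -0.    ]
scene tall_riser [199.2 360.4] 0.76 [ 0.6072 -0.2484  0.008 ]
scene low_riser [158.  280.5] 0.57 [0.5725 0.0315 0.008 ]
scene jar_center [286.  373.1] 0.94 [ 0.3958 -0.482   0.0485]
scene jar_center [229.7 297.6] 0.58 [ 0.392  -0.2499  0.0485]
scene tin_center [185.6 256.7] 0.65 [ 0.43   -0.0457  0.036 ]
scene ball_center [206.8 275.8] 0.65 [ 0.4199 -0.1345  0.0265]
scene card_center [174.9 228.7] 0.79 [0.4101 0.0524 0.026 ]
scene card_face [177. 219.] 0.77 [0.3862 0.0633 0.026 ]
scene oval_box_center [247.4 337.5] 0.78 [ 0.4189 -0.3541  0.049 ]
side board [243.5 271.4] 0.97 [ 0.571 -0.118  0.   ]
side board [305.7 297.7] 0.29 [0.4104 0.0328 0.    ]
side tall_riser [209.  288.4] 0.98 [ 0.6138 -0.2635  0.008 ]
side tall_riser [265.4 308.6] 0.28 [ 0.448  -0.0768  0.008 ]
side low_riser [274.5 230.8] 0.6 [0.5753 0.0254 0.008 ]
side jar_center [183.6 396.5] 0.79 [ 0.3877 -0.4596  0.0485]
side jar_center [220.7 359.6] 0.68 [ 0.3997 -0.2339  0.0485]
side tin_center [263.1 309.9] 0.71 [ 0.4311 -0.0529  0.036 ]
side card_center [302.4 284.8] 0.57 [0.4207 0.0604 0.026 ]
side card_center [274.7 228.4] 0.25 [0.5632 0.0453 0.026 ]
side card_face [304.7 302.9] 0.8 [0.3884 0.0501 0.026 ]
side oval_box_center [192.9 372.1] 0.96 [ 0.4257 -0.3768  0.049 ]
side oval_box_center [211.4 286.7] 0.21 [ 0.572 -0.191  0.049]
wrist board [ 89.  125.3] 0.66 [0.3922 0.0651 0.    ]
wrist tall_riser [ 57.6 539. ] 0.72 [ 0.4232 -0.3795  0.008 ]
wrist tin_center [ 45.1 213.1] 0.85 [ 0.4312 -0.0453  0.036 ]
wrist ball_center [ 63.8 312.6] 0.61 [ 0.4152 -0.1414  0.0265]
wrist card_center [ 61.8 111.4] 0.8 [0.4173 0.0612 0.026 ]
wrist card_face [ 89.9 123.4] 0.68 [0.3903 0.0533 0.026 ]
wrist oval_box_center [ 55.9 536.7] 0.69 [ 0.4197 -0.352   0.049 ]
```

View pics/wrist_1.png

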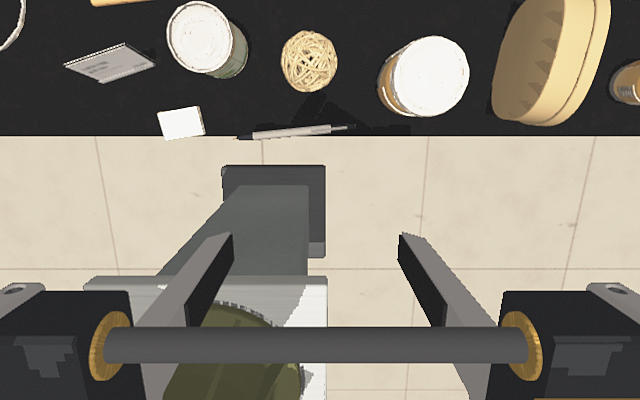

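View pics/scene_1.png

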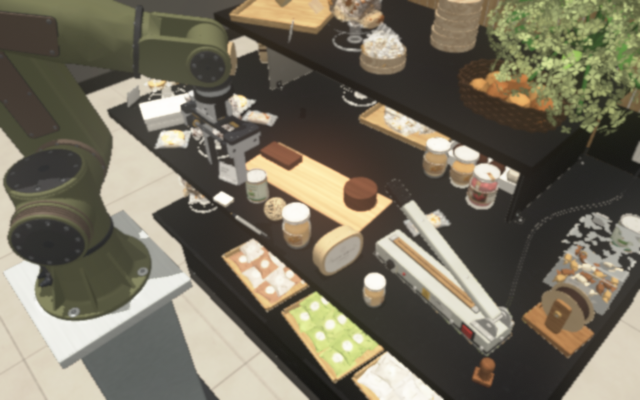

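Call:
{"op": "arm_command", "data": {
  "plan": [-1,0.25,-0.04,0.05,0,-1,0.25,-0.04,0.05,0,-1,0.25,-0.04,0.05,0,-1,0.25,-0.04,0.05,0,-1,0.25,-0.04,0.05,0]
}}

```text
time_s: 4.7
ee_pos: [0.3964, -0.1601, 0.4324]
eef_rot: [-3.141, 0.001, -0.0]
force: [-0.6, -0.4, 0.1]
grip_width: 0.094
```

```bash
python3 look.py 2 wrist
```

```text
4.7 [ 0.3964 -0.1601  0.4324] [-3.141e+00  1.000e-03 -0.000e+00]
wrist board [ 15.6 269.1] 0.55 [ 0.5684 -0.1093  0.    ]
wrist low_riser [  5.5 136.8] 0.69 [0.5764 0.0304 0.008 ]
wrist jar_center [175.7 599.9] 0.59 [ 0.3999 -0.4704  0.0485]
wrist tin_center [144. 212.] 0.72 [ 0.4329 -0.0461  0.036 ]
wrist ball_center [156.9 298.9] 0.95 [ 0.4172 -0.1411  0.0265]
wrist card_center [157.2 119.1] 0.75 [0.4168 0.0644 0.026 ]
wrist oval_box_center [158.6 496.4] 0.9 [ 0.4187 -0.3545  0.049 ]
```

View pics/wrist_2.png

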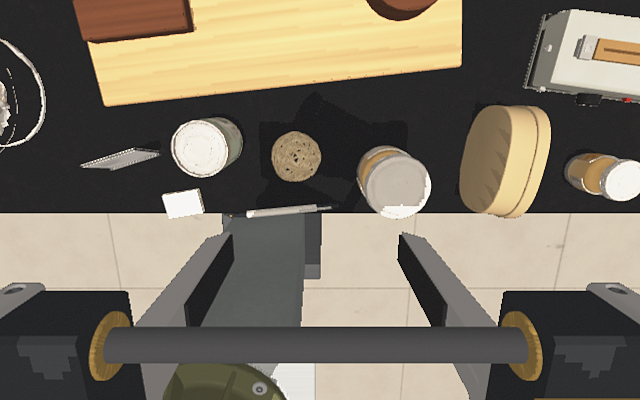

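The wrist view shows ball (298,157), tin (205,148), jar lid (395,185), box (505,160), card (120,158), and the board's left and right front corners at (105,105) and (462,67). Before going deeper I'll find out how high and how far forward the shelf edge is.

Run:
```python
from h import *
s=cv2.imread("pics/scene_1.png")[80:240,400:640];cv2.imwrite("pics/a.png",cv2.resize(s,None,fx=3,fy=3)) 
s=cv2.imread("pics/side_1.png")[60:220,180:420];cv2.imwrite("pics/b.png",cv2.resize(s,None,fx=3,fy=3))
```

```text
(no output)
```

View pics/a.png

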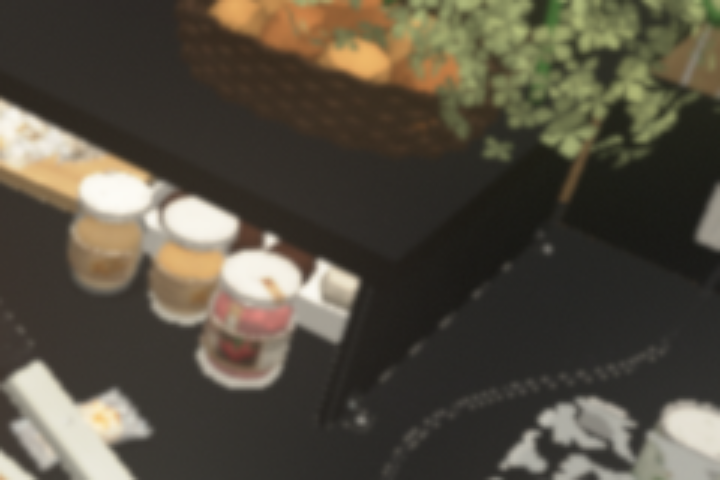

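View pics/b.png

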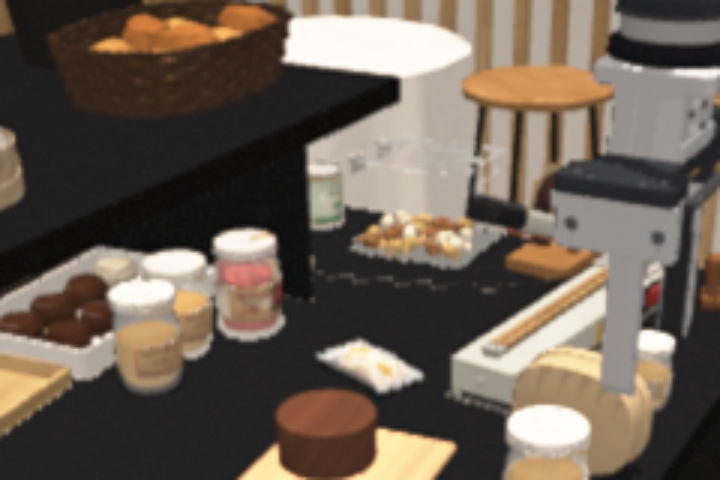

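Run:
```python
from h import *
print(tri([((167.3,531.7),P("scene")),((87.3,312.7),P("side"))]))
# shelf plane: front edge points at that z
z=tri([((167.3,531.7),P("scene")),((87.3,312.7),P("side"))])[2]
print(onz((60,280),P("scene"),z),onz((155,180),P("side"),z), onz((230,40),P("side"),z))
```

```text
[ 0.72323819 -0.59875375  0.24388789]
[0.66675947 0.12129127 0.24388789] [0.68796643 0.00187298 0.24388789] [0.66347728 0.29628941 0.24388789]
```

Call:
{"op": "arm_command", "data": {
  "plan": [-1,0.2,0.1,0.03,0,-1,0.2,0.1,0.03,0,-1,0.2,0.1,0.03,0,-1,0.2,0.1,0.03,0]
}}

```text
time_s: 5.6
ee_pos: [0.4773, -0.12, 0.4441]
eef_rot: [-3.141, 0.001, 0.001]
force: [-0.7, 0.4, -0.0]
grip_width: 0.0938
```

```bash
python3 look.py 3 wrist
```

```text
5.6 [ 0.4773 -0.12    0.4441] [-3.141e+00  1.000e-03  1.000e-03]
wrist board [ 94.6 308.7] 0.79 [ 0.5666 -0.1117  0.    ]
wrist tall_riser [ 62.9 428.1] 0.75 [ 0.6012 -0.2485  0.008 ]
wrist low_riser [ 85.4 188. ] 0.73 [0.5765 0.0285 0.008 ]
wrist jar_center [240.5 414.8] 0.77 [ 0.3996 -0.2382  0.0485]
wrist jar_center [235.9 609.4] 0.64 [ 0.4058 -0.4682  0.0485]
wrist tin_center [213.1 253.5] 0.57 [ 0.4296 -0.0455  0.036 ]
wrist tin_center [223.4 331.6] 0.51 [ 0.4166 -0.1395  0.036 ]
wrist ball_center [220.9 331.1] 0.66 [ 0.4164 -0.1394  0.0265]
wrist card_center [216.9 171. ] 0.56 [0.4212 0.0588 0.026 ]
wrist card_center [ 59.2 425. ] 0.3 [ 0.6031 -0.2392  0.026 ]
wrist oval_box_center [225.1 517. ] 0.82 [ 0.4195 -0.3563  0.049 ]
```

View pics/wrist_3.png

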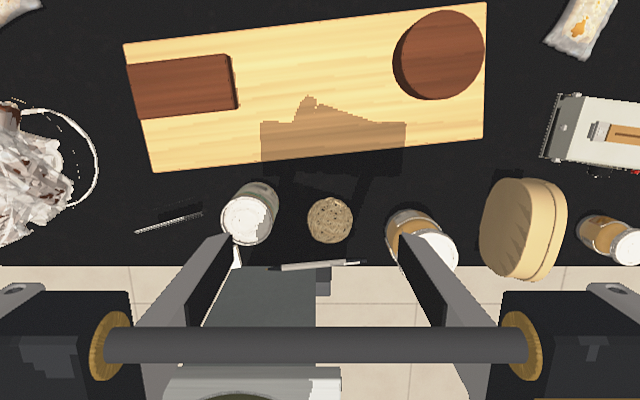

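The board corners show at (123,44), (487,2), (484,137) and (154,172), with the round riser's top at about (446,55). Now I'll fit them and the box orientation.

```bash
python3 - <<'E'
from h import *
p=P("wrist");im=cv2.imread("pics/wrist_3.png")
c=np.array([onz((r,cc),p,.008)[:2] for cc,r in [(123,44),(487,2),(484,137),(154,172)]]);print("corners",c.round(4))
print(np.linalg.norm(c-np.roll(c,-1,0),axis=1))
ctr=c.mean(0);print("ctr",ctr)
d=(c[0]-c[1]+c[3]-c[2]);print("yaw",np.arctan2(-d[0],d[1]))
# silhouettes of risers
for n,zt in [("tall_riser",.053),("low_riser",.030),("oval_box_center",.09),("card_center",.026),("jar_center",.097),("tin_center",.072),("ball_center",.03),("board",.008)]:
    for m in vision.silhouettes(n,"wrist")[:2]:
        M=m["mask"].astype(np.uint8);cs=max(cv2.findContours(M,0,2)[0],key=cv2.contourArea)
        r=cv2.minAreaRect(cs);b=cv2.boxPoints(r)
        print(n,round(m["confidence"],2),np.round(m["at"],0),"bbox",cv2.boundingRect(cs),"rect",np.round(r[0]),np.round(r[1]),round(r[2],1))
        np.save(f"m_{n}.npy",M) if m is not None else 0
hsv=cv2.cvtColor(im,cv2.COLOR_BGR2HSV)
for x,y in [(450,40),(445,90),(408,70),(190,85),(235,80)]: print(x,y,im[y,x],hsv[y,x])
E
python3 - <<'E'
import cv2
s=cv2.imread("pics/wrist_3.png")
cv2.imwrite("pics/c.png",cv2.resize(s[150:300,380:580],None,fx=4,fy=4,interpolation=2))
E
```

```text
corners [[ 0.6214  0.0969]
 [ 0.6634 -0.3084]
 [ 0.5173 -0.3247]
 [ 0.4745  0.081 ]]
[0.40747909 0.1470086  0.40798156 0.1478435 ]
ctr [ 0.56917482 -0.1138049 ]
yaw 0.10428537114715464
tall_riser 0.59 [ 55. 438.] bbox (392, 9, 93, 91) rect [439.  56.] [83. 99.] 45.0
low_riser 0.85 [ 82. 185.] bbox (126, 53, 112, 66) rect [182.  86.] [ 59. 107.] 83.5
oval_box_center 0.87 [224. 524.] bbox (479, 177, 90, 105) rect [523. 228.] [ 86. 103.] 10.8
oval_box_center 0.22 [212. 253.] bbox (222, 182, 57, 63) rect [252. 213.] [52. 64.] 45.0
jar_center 0.88 [236. 611.] bbox (576, 215, 64, 50) rect [610. 238.] [71. 39.] 19.4
jar_center 0.81 [230. 419.] bbox (385, 208, 73, 61) rect [422. 237.] [76. 53.] 9.0
tin_center 0.78 [212. 251.] bbox (220, 181, 60, 65) rect [252. 213.] [51. 66.] 41.2
ball_center 0.58 [220. 333.] bbox (308, 197, 45, 45) rect [330. 219.] [44. 44.] 90.0
board 0.96 [ 99. 309.] bbox (123, 1, 364, 171) rect [312.  88.] [136. 366.] 83.5
board 0.52 [ 56. 439.] bbox (393, 9, 92, 91) rect [439.  56.] [83. 98.] 47.3
450 40 [ 62  89 145] [ 10 146 145]
445 90 [ 58  83 137] [  9 147 137]
408 70 [ 61  85 139] [  9 143 139]
190 85 [ 60  88 143] [ 10 148 143]
235 80 [122 182 235] [ 16 123 235]
```

View pics/c.png

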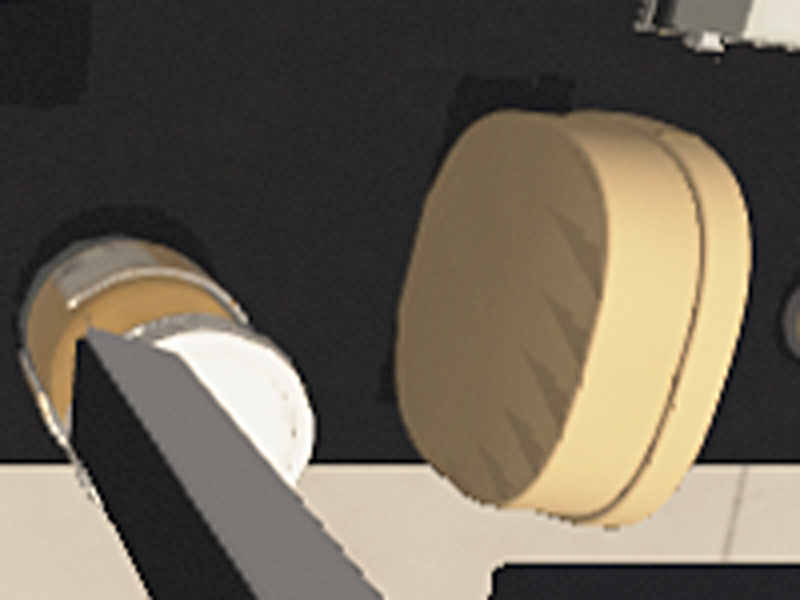

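```bash
cat > boxfit.py <<'E'
from h import *
from scipy.optimize import minimize
def pts(x,y,yaw,n,z=.049):
    t=np.linspace(0,2*np.pi,80);c,s=np.cos(t),np.sin(t)
    Y=.059*np.sign(c)*abs(c)**(2/n);Z=.049*np.sign(s)*abs(s)**(2/n)+z
    o=[]
    for X in(-.018,.018): o.append(np.stack([x+np.cos(yaw)*X-np.sin(yaw)*Y,y+np.sin(yaw)*X+np.cos(yaw)*Y,Z],1))
    return np.vstack(o)
def hull(Q,p):
    K,R,t=p;q=(Q@R.T+t)@K.T;return cv2.convexHull((q[:,:2]/q[:,2:]).astype(np.float32))
def cost(v,data,z):
    s=0
    for M,p in data:
        m=np.zeros((1600,2560),np.uint8);cv2.fillPoly(m,[np.round((hull(pts(*v,z),p)+.5)*4).astype(int)],1)
        B=cv2.resize(M,(2560,1600),interpolation=0);s+=1-(m&B).sum()/(m|B).sum()
    return s
def fit(data,v0,z=.049):
    best=None
    for yw in v0[2]:
        r=minimize(cost,[v0[0],v0[1],yw,3.],args=(data,z),method="Nelder-Mead",options=dict(initial_simplex=np.array([[v0[0],v0[1],yw,3],[v0[0]+.01,v0[1],yw,3],[v0[0],v0[1]+.01,yw,3],[v0[0],v0[1],yw+.2,3],[v0[0],v0[1],yw,2.3]]),maxiter=150))
        if best is None or r.fun<best.fun: best=r
    return best
E
python3 - <<'E'
from boxfit import *
from h import *
p=P("wrist");vision.camera("wrist");s=vision.silhouettes("oval_box_center","wrist")
M=s[0]["mask"].astype(np.uint8);print(s[0]["at"])
r=fit([(M,p)],(.4195,-.355,[1.0,1.3,1.6,1.9]));print("wrist",r.x.round(4),r.fun)
d=[(M,p)]
for c in["scene","side"]:
    vision.camera(c);q=vision.silhouettes("oval_box_center",c)
    if not q: continue
    print(c,q[0]["at"],q[0]["confidence"]);d.append((q[0]["mask"].astype(np.uint8),P(c)))
r2=fit(d[:2],(.4195,-.355,[1.3,1.7]));print("w+s",r2.x.round(4),r2.fun)
im=cv2.imread("pics/wrist_3.png");
for w,col in((r,(0,0,255)),(r2,(0,255,0))):cv2.polylines(im,[np.round(hull(pts(*w.x),p)).astype(int)],True,col)
cv2.imwrite("pics/d.png",cv2.resize(im[150:300,380:580],None,fx=4,fy=4))
E
```

```text
[225.0, 520.9]
wrist [ 0.4172 -0.357   1.4728  2.3613] 0.029325944633793455
scene [248.2, 337.5] 0.64
side [189.3, 376.0] 0.93
w+s [ 0.4161 -0.3571  1.4776  2.4008] 0.07632876361679064
```

View pics/d.png

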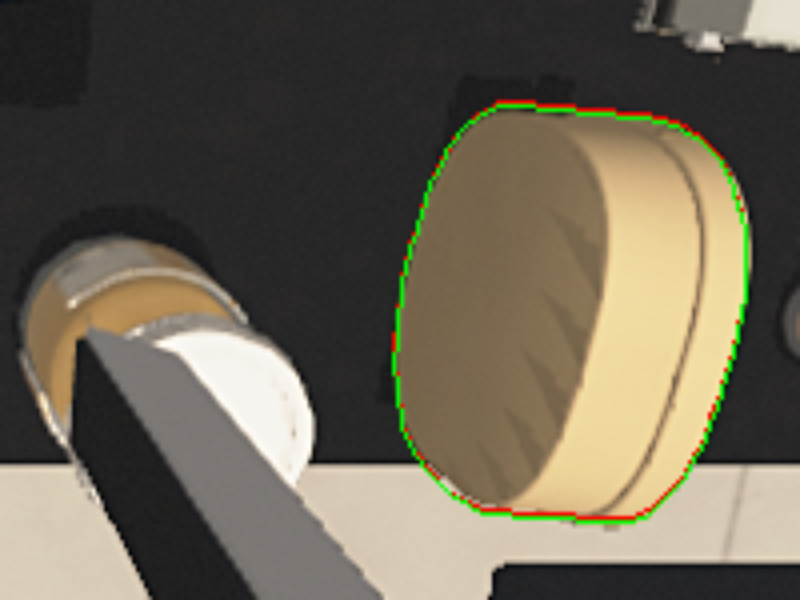

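Run:
```python
from h import *
s=cv2.imread("pics/scene_1.png")[0:190,210:550];cv2.imwrite("pics/e.png",cv2.resize(s,None,fx=2.35,fy=2.35,interpolation=2)) 
s=cv2.imread("pics/side_1.png")[70:270,0:330];cv2.imwrite("pics/f.png",cv2.resize(s,None,fx=2.4,fy=2.4,interpolation=2))
```

```text
(no output)
```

View pics/e.png

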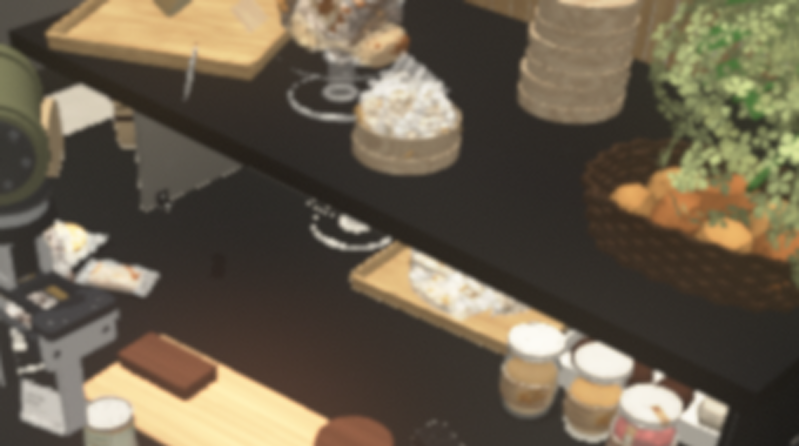

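View pics/f.png

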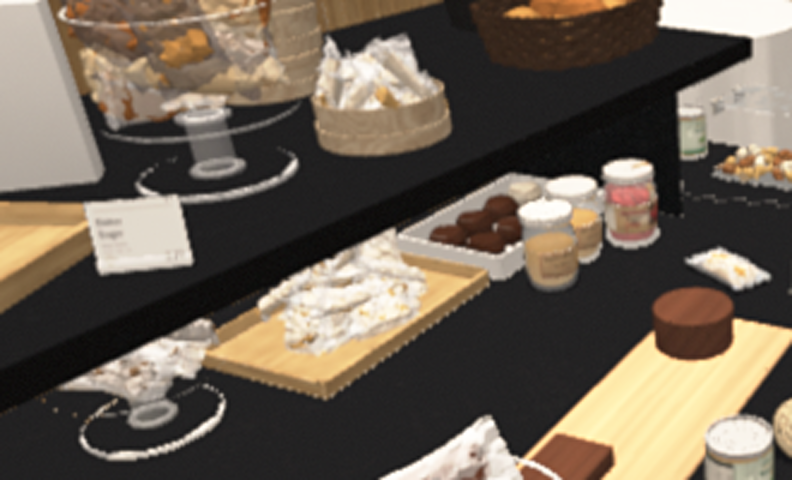

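Run:
```python
from h import *
def pl(a,b,p):
    o,d=ray(a,p);_,e=ray(b,p);n=np.cross(d,e);n/=np.linalg.norm(n);return n,n@o
ps,pd=P("scene"),P("side")
n1,c1=pl((16.2,216.4),(165,532),ps)
for row in (222,227,232):
    n2,c2=pl((87.5,312.5),(row,0),pd)
    for y in(.1,.03,-.1,-.25,-.55):
        A=np.array([n1[[0,2]],n2[[0,2]]]);print(row,y,np.linalg.solve(A,[c1-n1[1]*y,c2-n2[1]*y]).round(3),end=' ')
    print()
```

```text
222 0.1 [0.706 0.256] 222 0.03 [0.712 0.253] 222 -0.1 [0.722 0.247] 222 -0.25 [0.734 0.24 ] 222 -0.55 [0.757 0.226] 
227 0.1 [0.727 0.241] 227 0.03 [0.731 0.239] 227 -0.1 [0.737 0.235] 227 -0.25 [0.745 0.231] 227 -0.55 [0.761 0.223] 
232 0.1 [0.75  0.224] 232 0.03 [0.752 0.223] 232 -0.1 [0.755 0.223] 232 -0.25 [0.758 0.222] 232 -0.55 [0.765 0.22 ]
```

Run:
```python
from h import *
p3=P("wrist");print(-p3[1].T@p3[2],p3[1].round(3),p3[0])
K,R,t=p3
# wrist_2 pose: shift
c=-R.T@t-np.array([.4773-.3964,-.12+.1601,.4441-.4324]);p2=(K,R,-R@c)
im=cv2.imread("pics/wrist_2.png");g=im[140:225,345:440]
m=cv2.inRange(g,(150,150,150),(255,255,255));cs=max(cv2.findContours(m,0,2)[0],key=cv2.contourArea);print(cv2.minEnclosingCircle(cs),cv2.boundingRect(cs))
print("lid",onz((140+cv2.minEnclosingCircle(cs)[0][1],345+cv2.minEnclosingCircle(cs)[0][0]),p2,.097))
for r,cc in [(165,98),(100,60),(170,70)]:
    for z in (0,.05,.1,.15): print((r,cc),z,onz((r,cc),p3,z).round(3))
ps=P("side")
for r,cc in [(245,205),(320,240),(290,240)]:
    for z in (0,.05,.1,.15): print("side",(r,cc),z,onz((r,cc),ps,z).round(3))
```

```text
[ 0.55727445 -0.12035702  0.42442843] [[-0.    -1.    -0.001]
 [-0.962  0.     0.272]
 [-0.272  0.001 -0.962]] [[339.4871132    0.         315.26173883]
 [  0.         339.4871132  198.99162124]
 [  0.           0.           1.        ]]
((47.0, 65.07142639160156), 50.66853713989258) (0, 17, 95, 68)
lid [ 0.38093904 -0.23470375  0.097     ]
(165, 98) 0 [0.482 0.155 0.   ]
(165, 98) 0.05 [0.491 0.122 0.05 ]
(165, 98) 0.1 [0.5  0.09 0.1 ]
(165, 98) 0.15 [0.509 0.057 0.15 ]
(100, 60) 0 [0.561 0.187 0.   ]
(100, 60) 0.05 [0.56 0.15 0.05]
(100, 60) 0.1 [0.56  0.114 0.1  ]
(100, 60) 0.15 [0.56  0.078 0.15 ]
(170, 70) 0 [0.476 0.191 0.   ]
(170, 70) 0.05 [0.485 0.155 0.05 ]
(170, 70) 0.1 [0.495 0.118 0.1  ]
(170, 70) 0.15 [0.504 0.081 0.15 ]
side (245, 205) 0 [ 0.704 -0.041  0.   ]
side (245, 205) 0.05 [0.649 0.012 0.05 ]
side (245, 205) 0.1 [0.594 0.065 0.1  ]
side (245, 205) 0.15 [0.538 0.118 0.15 ]
side (320, 240) 0 [0.484 0.115 0.   ]
side (320, 240) 0.05 [0.449 0.153 0.05 ]
side (320, 240) 0.1 [0.413 0.192 0.1  ]
side (320, 240) 0.15 [0.378 0.231 0.15 ]
side (290, 240) 0 [0.535 0.048 0.   ]
side (290, 240) 0.05 [0.495 0.093 0.05 ]
side (290, 240) 0.1 [0.455 0.138 0.1  ]
side (290, 240) 0.15 [0.415 0.183 0.15 ]
```

Call:
{"op": "arm_command", "data": {
  "plan": [-1,-0.195,-0.295,-0.15,0,-1,-0.195,-0.295,-0.15,0,-1,-0.195,-0.295,-0.15,0,-1,-0.195,-0.295,-0.15,0,-1,-0.195,-0.295,-0.15,0,-1,-0.195,-0.295,-0.26,0,-1,-0.195,-0.295,-0.36,0,-1,-0.195,-0.295,-0.44,0,-1,-0.195,-0.295,-0.5,0,-1,-0.195,-0.295,-0.51,0,-1,-0.195,-0.295,-0.51,0],
  "newtons": 25
}}

```text
time_s: 7.9
ee_pos: [0.3999, -0.2377, 0.2412]
eef_rot: [-3.142, -0.0, 0.001]
force: [0.5, -0.5, 0.4]
grip_width: 0.0939
```

```bash
python3 look.py 4 wrist,side jar_center
```

```text
7.9 [ 0.3999 -0.2377  0.2412] [-3.142e+00 -0.000e+00  1.000e-03]
side jar_center [217.8 362. ] 0.64 [ 0.3999 -0.2486  0.0485]
side jar_center [182.3 399. ] 0.6 [ 0.3843 -0.4704  0.0485]
```

View pics/wrist_4.png

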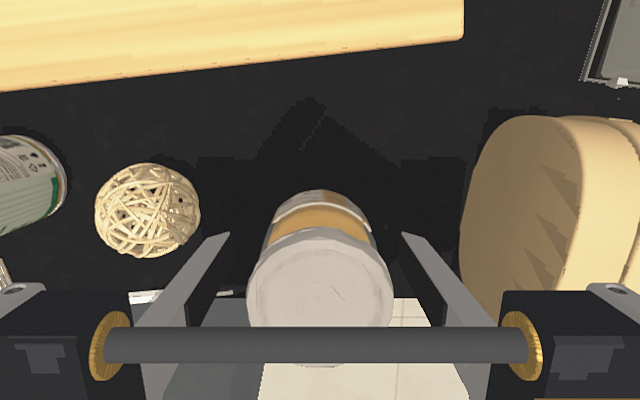

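View pics/side_4.png

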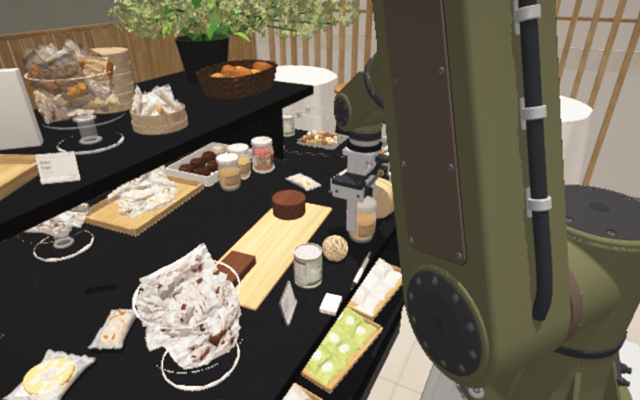

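Run:
```python
from h import *
p=P("wrist");print(onz((303,320),p,.097),onz((240,320),p,.097),onz((366,320),p,.097),onz((300,247),p,.097),onz((300,394),p,.097))
```

```text
[ 0.39948153 -0.24040849  0.097     ] [ 0.42781409 -0.24030278  0.097     ] [ 0.36772473 -0.24052699  0.097     ] [ 0.40091594 -0.20995307  0.097     ] [ 0.40089134 -0.27127909  0.097     ]
```

Jar lid centre (320,303) gives x 0.398, y -0.240, so it is centred between the fingers. Closing and lifting.

Call:
{"op": "arm_command", "data": {
  "plan": [1,0,0,0,0,1,0,0,0,0,1,0,0,0,0,1,0,0,0,0,1,0,0,0,0,1,0,0,0,0,1,0,0,0.1,0,1,0,0,0.2,0,1,0,0,0.2,0],
  "newtons": 25
}}

```text
time_s: 9.0
ee_pos: [0.3997, -0.2385, 0.3247]
eef_rot: [3.138, -0.006, -0.0]
force: [-0.1, 0.1, -4.4]
grip_width: 0.0628
```

Call:
{"op": "arm_command", "data": {
  "plan": [1,0.12,-0.01,0.03,0,1,0.24,-0.02,0.03,0,1,0.36,-0.025,0.03,0,1,0.46,-0.032,0.03,0,1,0.515,-0.032,0.03,0,1,0.515,-0.032,0.03,0,1,0.515,-0.032,0,0,1,0.515,-0.032,-0.03,0,1,0.515,-0.032,-0.05,0,1,0.515,-0.032,-0.06,0,1,0.515,-0.032,-0.06,0,1,0.515,-0.032,-0.06,0]
}}

```text
time_s: 10.2
ee_pos: [0.605, -0.2511, 0.2967]
eef_rot: [3.141, -0.0, -0.001]
force: [0.1, -0.0, -4.4]
grip_width: 0.0629
```

```bash
python3 look.py 5 wrist,side,scene jar_center,tall_riser,board
```

```text
10.2 [ 0.605  -0.2511  0.2967] [ 3.141e+00 -0.000e+00 -1.000e-03]
wrist board [240.2 157.9] 0.89 [ 0.5694 -0.113   0.    ]
wrist board [204.9 309.9] 0.7 [ 0.6017 -0.2465  0.    ]
wrist tall_riser [204.7 312.7] 0.69 [ 0.6043 -0.2489  0.008 ]
side board [247.3 270.1] 0.63 [ 0.565  -0.1037  0.    ]
side tall_riser [213.4 284.9] 0.76 [ 0.6097 -0.2397  0.008 ]
scene board [183.7 314.3] 0.73 [ 0.5705 -0.1123 -0.    ]
scene tall_riser [200.5 357.9] 0.66 [ 0.599  -0.2474  0.008 ]
scene jar_center [289.2 372.7] 0.88 [ 0.3891 -0.4871  0.0485]
scene jar_center [172.6 362.5] 0.71 [ 0.6531 -0.2105  0.0485]
```

View pics/wrist_5.png

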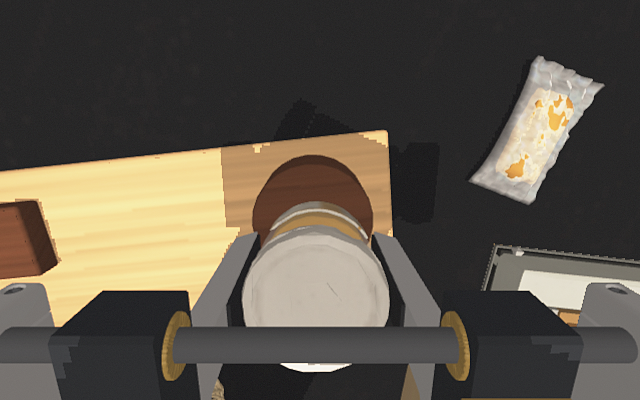

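View pics/scene_5.png

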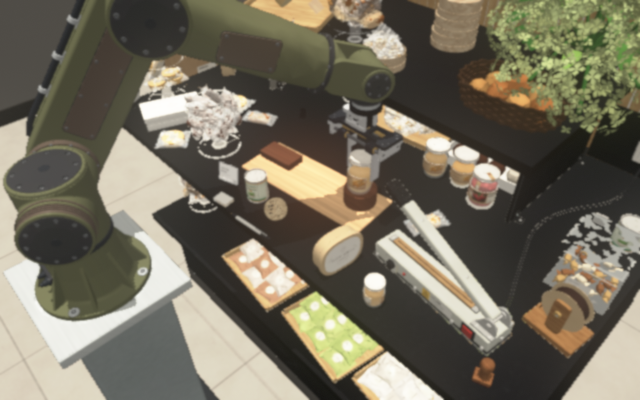

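The jar hangs over the round riser, about 3 mm above its top, centred in the wrist view at (313,205). Lowering it.

Call:
{"op": "arm_command", "data": {
  "plan": [1,0,0,-0.005,0,1,0,0,-0.008,0,1,0,0,-0.008,0]
}}

```text
time_s: 11.1
ee_pos: [0.6055, -0.251, 0.296]
eef_rot: [3.14, -0.004, -0.0]
force: [-2.5, 1.9, 12.8]
grip_width: 0.0628
```

Call:
{"op": "arm_command", "data": {
  "plan": [-1,0,0,0.004,0,-1,0,0,0.005,0,-1,0,0,0.005,0,-1,0,0,0.005,0,-1,0,0,0.005,0,-1,0,0,0.1,0,-1,0,0,0.2,0,-1,0,0,0.3,0,-1,0,0,0.3,0]
}}

```text
time_s: 12.0
ee_pos: [0.6051, -0.251, 0.4197]
eef_rot: [3.138, -0.008, -0.0]
force: [-0.1, -0.6, 0.8]
grip_width: 0.0943
```

```bash
python3 look.py 6 wrist,side jar_center
```

```text
12.0 [ 0.6051 -0.251   0.4197] [ 3.138 -0.008 -0.   ]
wrist jar_center [320.3 145.3] 0.69 [ 0.4398 -0.0502  0.0485]
side jar_center [183.9 292.5] 0.86 [ 0.6379 -0.3268  0.0485]
side jar_center [214.6 286.3] 0.61 [ 0.5652 -0.1783  0.0485]
```

View pics/wrist_6.png

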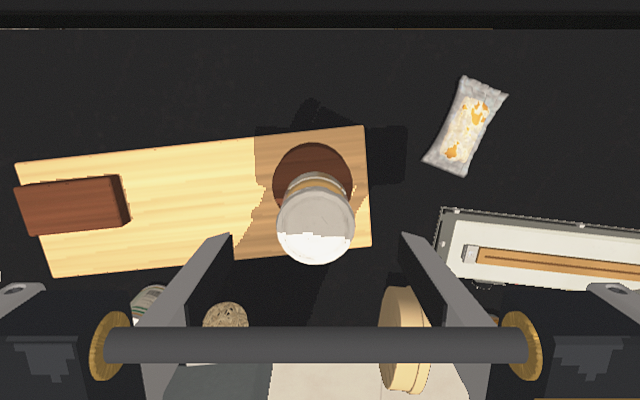

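Call:
{"op": "arm_command", "data": {
  "plan": [-1,-0.47,-0.265,-0.05,-0.046,-1,-0.47,-0.265,-0.05,-0.046,-1,-0.47,-0.265,-0.05,-0.046,-1,-0.47,-0.265,-0.05,-0.046,-1,-0.47,-0.265,-0.05,-0.046,-1,-0.47,-0.265,-0.15,-0.046,-1,-0.47,-0.265,-0.25,-0.046,-1,-0.47,-0.265,-0.35,-0.046,-1,-0.47,-0.265,-0.43,-0.046,-1,-0.47,-0.265,-0.43,-0.046]
}}

```text
time_s: 13.2
ee_pos: [0.4166, -0.356, 0.2368]
eef_rot: [-3.136, 0.007, -0.096]
force: [-0.7, 0.4, 1.1]
grip_width: 0.0938
```

```bash
python3 look.py 7 wrist,side,scene jar_center,oval_box_center,tall_riser
```

```text
13.2 [ 0.4166 -0.356   0.2368] [-3.136  0.007 -0.096]
wrist jar_center [251.4 538.5] 0.75 [ 0.4076 -0.4741  0.0485]
side tall_riser [211.  286.5] 0.58 [ 0.6126 -0.2522  0.008 ]
side jar_center [178.6 293.7] 0.91 [ 0.6523 -0.357   0.0485]
side oval_box_center [195.3 373.5] 0.61 [ 0.4175 -0.366   0.049 ]
side oval_box_center [246.8 335. ] 0.24 [ 0.4033 -0.1118  0.049 ]
side oval_box_center [303.7 286.6] 0.24 [0.4017 0.0828 0.049 ]
scene tall_riser [197.6 361.8] 0.97 [ 0.6144 -0.2467  0.008 ]
scene jar_center [289.7 374.2] 0.71 [ 0.3903 -0.4901  0.0485]
scene jar_center [199.1 359.3] 0.65 [ 0.5715 -0.2763  0.0485]
scene oval_box_center [208.  275.9] 0.75 [ 0.4029 -0.158   0.049 ]
scene oval_box_center [249.2 336.5] 0.67 [ 0.4135 -0.3564  0.049 ]
```

View pics/wrist_7.png

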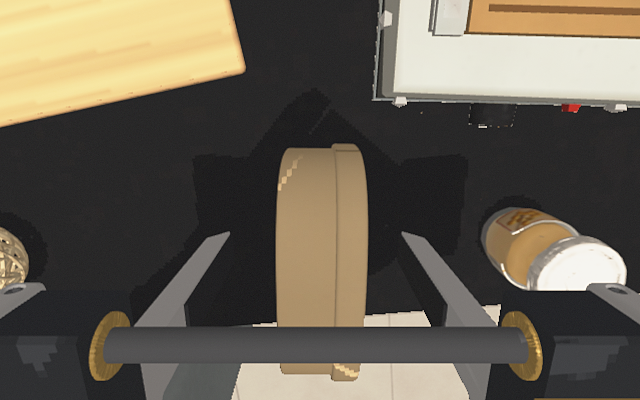

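View pics/scene_7.png

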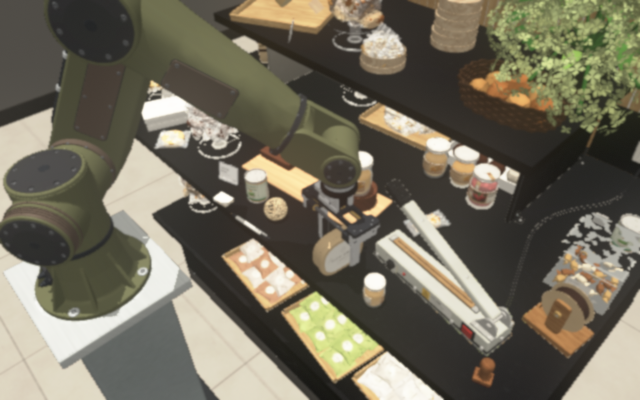

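The wrist view shows the box upright between the fingers (columns 277-368) and square to the jaws. Gripping it.

Call:
{"op": "arm_command", "data": {
  "plan": [1,0,0,0,0,1,0,0,0,0,1,0,0,0,0,1,0,0,0,0,1,0,0,0,0,1,0,0,0,0,1,0,0,0,0,1,0,0,0,0,1,0,0,0.1,0,1,0,0,0.22,0,1,0,0,0.34,0,1,0,0,0.4,0,1,0,0,0.4,0]
}}

```text
time_s: 15.1
ee_pos: [0.4171, -0.357, 0.405]
eef_rot: [3.138, -0.005, -0.097]
force: [-0.1, -0.7, -1.9]
grip_width: 0.0359
```

Call:
{"op": "arm_command", "data": {
  "plan": [1,0.0,0.12,0.05,0.06,1,0,0.24,0.05,0.13,1,0,0.36,0.05,0.2,1,0.05,0.48,0.05,0.27,1,0.1,0.6,0.05,0.34,1,0.17,0.7,0.05,0.41,1,0.24,0.8,0.05,0.48,1,0.3,0.9,0.05,0.55,1,0.394,0.962,0.05,0.62,1,0.394,0.962,0.05,0.69,1,0.394,0.962,0.05,0.76,1,0.394,0.962,0.05,0.83,1,0.394,0.962,0.05,0.846,1,0.394,0.962,0.05,0.846,1,0.394,0.962,-0.05,0.846,1,0.394,0.962,-0.15,0.846,1,0.394,0.962,-0.2,0.846,1,0.394,0.962,-0.2,0.846]
}}

```text
time_s: 16.9
ee_pos: [0.5742, 0.0277, 0.3176]
eef_rot: [-3.135, -0.001, 1.674]
force: [-0.0, 0.1, -1.6]
grip_width: 0.0357
```

```bash
python3 look.py 8 wrist,side,scene jar_center,oval_box_center,low_riser
```

```text
16.9 [0.5742 0.0277 0.3176] [-3.135e+00 -1.000e-03  1.674e+00]
side low_riser [274.5 231.3] 0.73 [0.5744 0.0249 0.008 ]
side jar_center [183.5 290.4] 0.68 [ 0.6443 -0.3262  0.0485]
side jar_center [182.3 399. ] 0.58 [ 0.3843 -0.4704  0.0485]
side oval_box_center [223.3 222.1] 0.77 [ 0.675 -0.075  0.049]
scene low_riser [157.5 283.2] 0.75 [0.5795 0.0279 0.008 ]
scene jar_center [287.  371.6] 0.7 [ 0.3917 -0.4816  0.0485]
scene jar_center [174.  363.3] 0.64 [ 0.6504 -0.216   0.0485]
scene jar_center [173.6 226.8] 0.62 [0.3956 0.0354 0.0485]
scene oval_box_center [183.  257.7] 0.69 [ 0.4297 -0.0524  0.049 ]
scene oval_box_center [120.7 281.6] 0.6 [0.6604 0.127  0.049 ]
```

View pics/wrist_8.png

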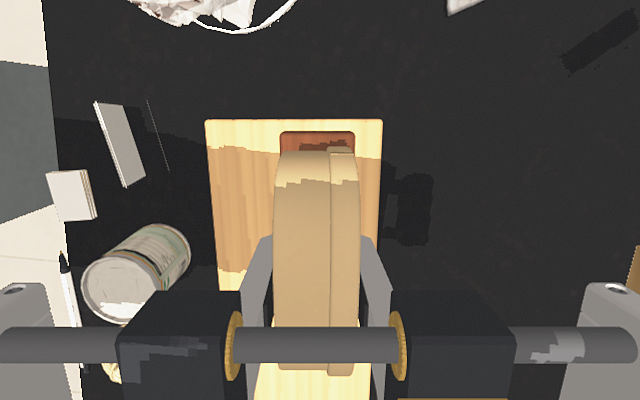

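View pics/scene_8.png

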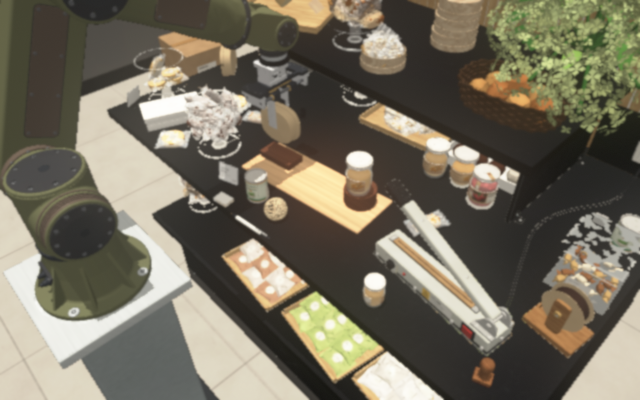

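View pics/side_8.png

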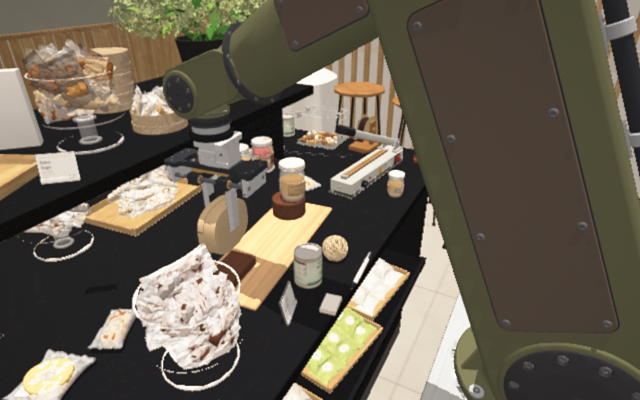

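The box hangs over the low riser and lines up lengthwise with it and the board (riser end at (317,140)). Lowering it.

Call:
{"op": "arm_command", "data": {
  "plan": [1,0,0,-0.06,0,1,0,0,-0.1,0,1,0,0,-0.115,0,1,0,0,-0.12,0,1,0,0,-0.12,0]
}}

```text
time_s: 18.0
ee_pos: [0.5749, 0.0278, 0.274]
eef_rot: [3.141, 0.0, 1.675]
force: [-0.2, 0.2, -0.9]
grip_width: 0.036
```

Call:
{"op": "arm_command", "data": {
  "plan": [1,0,0,-0.006,0,1,0,0,-0.009,0,1,0,0,-0.009,0]
}}

```text
time_s: 18.3
ee_pos: [0.5749, 0.0278, 0.2714]
eef_rot: [3.14, 0.0, 1.675]
force: [-2.8, 0.1, 9.2]
grip_width: 0.0361
```

Call:
{"op": "arm_command", "data": {
  "plan": [-1,0,0,0.004,0,-1,0,0,0.004,0,-1,0,0,0.004,0,-1,0,0,0.004,0,-1,0,0,0.004,0,-1,0,0,0.1,0,-1,0,0,0.22,0,-1,0,0,0.34,0,-1,0,0,0.34,0,-1,-0.2,-0.1,0.34,-0.15,-1,-0.3,-0.1,0.34,-0.3,-1,-0.4,-0.1,0.34,-0.45,-1,-0.4,-0.1,0.34,-0.6,-1,-0.4,-0.1,0.34,-0.75,-1,-0.4,-0.1,0.34,-0.8,-1,-0.4,-0.1,0.34,-0.8,-1,-0.4,-0.1,0.34,-0.8,-1,-0.4,-0.1,0.34,-0.8,-1,-0.4,-0.1,0.34,-0.8,-1,-0.4,-0.1,0.34,-0.8]
}}

```text
time_s: 20.3
ee_pos: [0.4147, -0.0122, 0.4055]
eef_rot: [-3.142, 0.0, 0.019]
force: [0.3, -0.0, 0.2]
grip_width: 0.0947
```

```bash
cat >> look.py <<'E'
E
python3 look.py 9 wrist,side,scene tin_center,card_center,card_face,ball_center,low_riser,tall_riser
```

```text
20.3 [ 0.4147 -0.0122  0.4055] [-3.142  0.     0.019]
wrist low_riser [ 18.  276.2] 0.7 [0.576  0.0302 0.008 ]
wrist tin_center [165. 348.] 0.75 [ 0.4333 -0.0457  0.036 ]
wrist card_center [175.3 246. ] 0.6 [0.4182 0.0627 0.026 ]
side tall_riser [213.7 287.8] 0.87 [ 0.6022 -0.2418  0.008 ]
side tall_riser [297.2 284.6] 0.28 [0.44   0.0318 0.008 ]
side low_riser [272.1 228.4] 0.79 [0.5848 0.0214 0.008 ]
side tin_center [263.1 308.1] 0.69 [ 0.4343 -0.0512  0.036 ]
side ball_center [248.2 337.2] 0.86 [ 0.4107 -0.1385  0.0265]
side card_center [304.  284.9] 0.6 [0.4182 0.0639 0.026 ]
side card_face [305.1 299.6] 0.92 [0.3931 0.0538 0.026 ]
scene tall_riser [200.1 360.9] 0.66 [ 0.6056 -0.2517  0.008 ]
scene low_riser [158.5 280.6] 0.63 [0.5712 0.0295 0.008 ]
scene tin_center [183.3 258.9] 0.72 [ 0.4399 -0.0424  0.036 ]
scene ball_center [207.9 277.7] 0.59 [ 0.4207 -0.1409  0.0265]
scene card_face [177.5 221.5] 0.61 [0.3898 0.0568 0.026 ]
```

View pics/wrist_9.png

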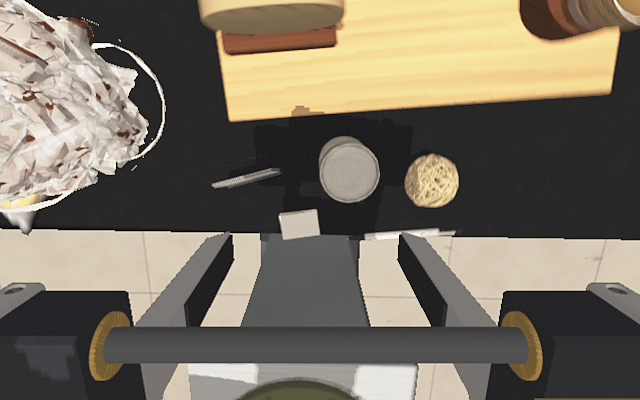

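View pics/side_9.png

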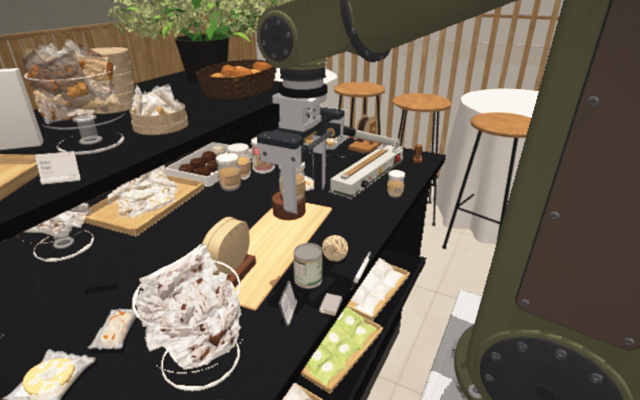

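Call:
{"op": "arm_command", "data": {
  "plan": [-0.8,0.046,-0.085,0,0.75,-0.8,0.046,-0.085,0,0.75,-0.8,0.046,-0.085,0,0.75,-0.8,0.046,-0.085,0,0.75,-0.8,0.046,-0.085,0,0.75,-0.8,0.046,-0.085,0,0.75,-0.8,0.046,-0.085,0,0.75,-0.8,0.046,-0.085,0,0.75,-0.8,0.046,-0.085,-0.1,0.75,-0.8,0.046,-0.085,-0.2,0.75,-0.8,0.046,-0.085,-0.25,0.75,-0.8,0.046,-0.085,-0.25,0.75,-0.8,0.046,-0.085,-0.25,0.75]
}}

```text
time_s: 22.65
ee_pos: [0.4335, -0.0463, 0.3066]
eef_rot: [3.141, 0.0, 1.594]
force: [0.6, 0.3, 0.1]
grip_width: 0.0846
```

```bash
python3 look.py 10 wrist tin_center
python3 - <<'E'
from h import *
p=P("wrist")
im=cv2.imread("pics/wrist_10.png");print(proj([.433,-.046,.072],p))
E
```

```text
22.65 [ 0.4335 -0.0463  0.3066] [3.141 0.    1.594]
[312.49523642 224.90208555]
```

View pics/wrist_10.png

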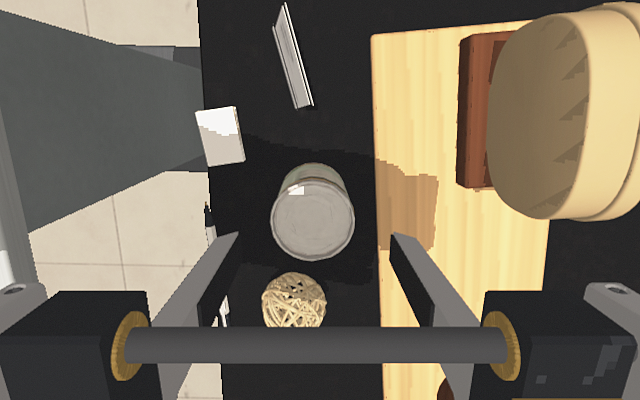

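Call:
{"op": "arm_command", "data": {
  "plan": [-0.8,0,0.008,-0.1,0,-0.8,0,0.008,-0.19,0,-0.8,0,0.008,-0.2,0,1,0,0.008,-0.2,0,1,0,0.008,-0.2,0,1,0,0.008,-0.2,0,1,0,0.008,-0.2,0,1,0,0.008,-0.2,0,1,0,0.008,-0.2,0,1,0,0.008,-0.2,0,1,0,0.008,-0.1,0,1,0,0.008,0.02,0,1,0,0.008,0.15,0,1,0,0.008,0.15,0]
}}

```text
time_s: 24.15
ee_pos: [0.4335, -0.0431, 0.3719]
eef_rot: [3.132, 0.002, 1.596]
force: [0.2, 0.9, -1.8]
grip_width: 0.0569
```

```bash
python3 look.py 11 wrist tin_center
```

```text
24.15 [ 0.4335 -0.0431  0.3719] [3.132e+00 2.000e-03 1.596e+00]
```

View pics/wrist_11.png

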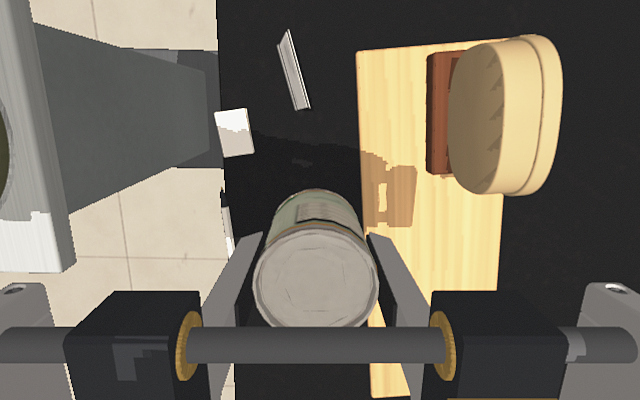

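Run:
```python
from h import *
p=P("wrist");o=sensors.get_obs();e=o["ee_pos"]
X=e+[0,0,-.153];print(proj(X,p),onz((230,316),p,X[2])-X,onz((330,316),p,X[2])-X)
M=cv2.imread("pics/wrist_11.png")
a=np.linspace(0,2*np.pi,100);q=np.array([proj(X+[.0285*np.cos(t),.0285*np.sin(t),0],p) for t in a])
cv2.polylines(M,[q.round().astype(int)],True,(0,0,255));cv2.imwrite("pics/g.png",M[180:370,180:460])
```

```text
[312.38012274 290.04746756] [0.00086746 0.02816979 0.        ] [ 0.00211602 -0.02042298  0.        ]
```

View pics/g.png

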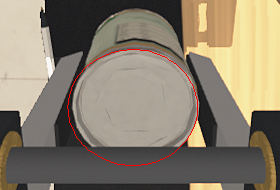

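Call:
{"op": "arm_command", "data": {
  "plan": [1,0.12,-0.06,0,0,1,0.24,-0.12,0,0,1,0.34,-0.16,0,0,1,0.387,-0.172,0,0,1,0.387,-0.172,0,0,1,0.387,-0.172,-0.1,0,1,0.387,-0.172,-0.2,0,1,0.387,-0.172,-0.28,0,1,0.387,-0.172,-0.31,0,1,0.387,-0.172,-0.32,0,1,0.387,-0.172,-0.325,0,1,0.387,-0.172,-0.325,0]
}}

```text
time_s: 25.45
ee_pos: [0.5881, -0.1118, 0.2371]
eef_rot: [3.14, 0.001, 1.596]
force: [0.5, -0.4, -1.7]
grip_width: 0.0567
```

```bash
python3 look.py 12 wrist,scene,side tin_center
```

```text
25.45 [ 0.5881 -0.1118  0.2371] [3.140e+00 1.000e-03 1.596e+00]
scene tin_center [168.4 316.9] 0.69 [ 0.5904 -0.1023  0.036 ]
side tin_center [225.4 265. ] 0.57 [ 0.5947 -0.1305  0.036 ]
side tin_center [250.2 334. ] 0.26 [ 0.4077 -0.1164  0.036 ]
```

View pics/side_12.png

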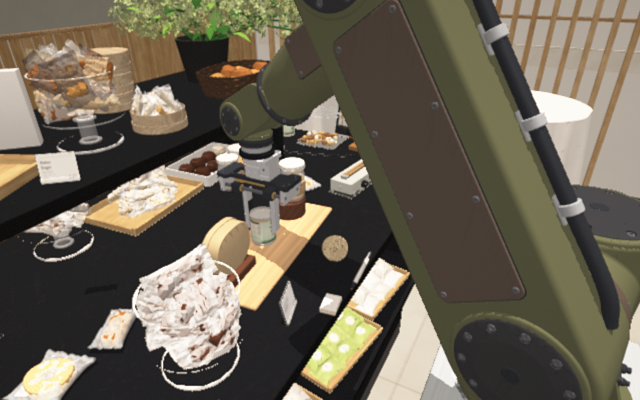

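Lowering the last few millimetres until it touches.

Call:
{"op": "arm_command", "data": {
  "plan": [1,0,0,-0.006,0,1,0,0,-0.009,0,1,0,0,-0.009,0]
}}

```text
time_s: 26.05
ee_pos: [0.5881, -0.1119, 0.2347]
eef_rot: [3.14, 0.001, 1.596]
force: [-11.5, 1.4, 25.1]
grip_width: 0.0569
```

Call:
{"op": "arm_command", "data": {
  "plan": [-1,0,0,0.006,0,-1,0,0,0.006,0,-1,0,0,0.006,0,-1,0,0,0.006,0,-1,0,0,0.006,0,-1,0,0,0.1,0,-1,0,0,0.22,0,-1,0,0,0.34,0,-1,-0.1,-0.02,0.4,-0.07,-1,-0.2,-0.04,0.4,-0.14,-1,-0.3,-0.06,0.4,-0.21,-1,-0.428,-0.072,0.4,-0.28,-1,-0.428,-0.072,0.4,-0.35,-1,-0.428,-0.072,0.4,-0.42,-1,-0.428,-0.072,0.4,-0.49,-1,-0.428,-0.072,0.4,-0.56,-1,-0.428,-0.072,0.4,-0.63,-1,-0.428,-0.072,0.4,-0.7,-1,-0.428,-0.072,0.4,-0.76,-1,-0.428,-0.072,0.4,-0.76],
  "newtons": 10
}}

```text
time_s: 28.05
ee_pos: [0.4167, -0.1406, 0.3922]
eef_rot: [3.142, -0.0, 0.002]
force: [-0.4, -0.0, 0.5]
grip_width: 0.094
```

```bash
python3 look.py 13 wrist,scene,side tin_center,ball_center,card_center
python3 - <<'E'
from boxfit import *
# box check in side+scene views
d=[]
for c in["scene","side"]:
    vision.camera(c);q=vision.silhouettes("oval_box_center",c)
    for k in q[:2]: print(c,k["at"],k["confidence"])
    im=cv2.imread(f"pics/{c}_13.png");p=P(c)
    cv2.polylines(im,[np.round(hull(pts(.5745,.0276,.104,2.36,.079),p)).astype(int)],True,(0,255,0))
    for (x,y,z0,z1,r) in[(.6037,-.251,.053,.150,.032),(.5891,-.1117,.008,.08,.0285)]:
        for z in(z0,z1):
            qq=np.array([proj([x+r*np.cos(t),y+r*np.sin(t),z],p) for t in np.linspace(0,6.28,60)])
            cv2.polylines(im,[qq.round().astype(int)],True,(0,0,255))
    x0,y0=(220,110) if c=="scene" else (170,130)
    cv2.imwrite(f"pics/h_{c}.png",cv2.resize(im[y0:y0+150,x0:x0+200],None,fx=4,fy=4))
E
```

```text
28.05 [ 0.4167 -0.1406  0.3922] [ 3.142e+00 -0.000e+00  2.000e-03]
wrist ball_center [183.4 314.1] 0.7 [ 0.4161 -0.1392  0.0265]
wrist card_center [179.6 125. ] 0.57 [0.4195 0.058  0.026 ]
scene tin_center [168.2 318.9] 0.58 [ 0.5949 -0.1054  0.036 ]
scene ball_center [207.4 275.6] 0.78 [ 0.4181 -0.1358  0.0265]
side tin_center [224.5 264. ] 0.86 [ 0.5991 -0.1327  0.036 ]
side ball_center [244.5 333.8] 0.85 [ 0.4235 -0.1477  0.0265]
side card_center [304.3 285.9] 0.9 [0.4162 0.0637 0.026 ]
scene [143.2, 277.4] 0.71
side [241.7, 229.4] 0.72
```

View pics/wrist_13.png

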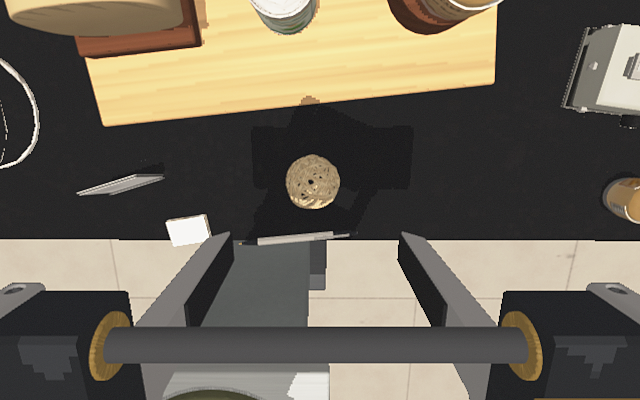

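View pics/h_scene.png

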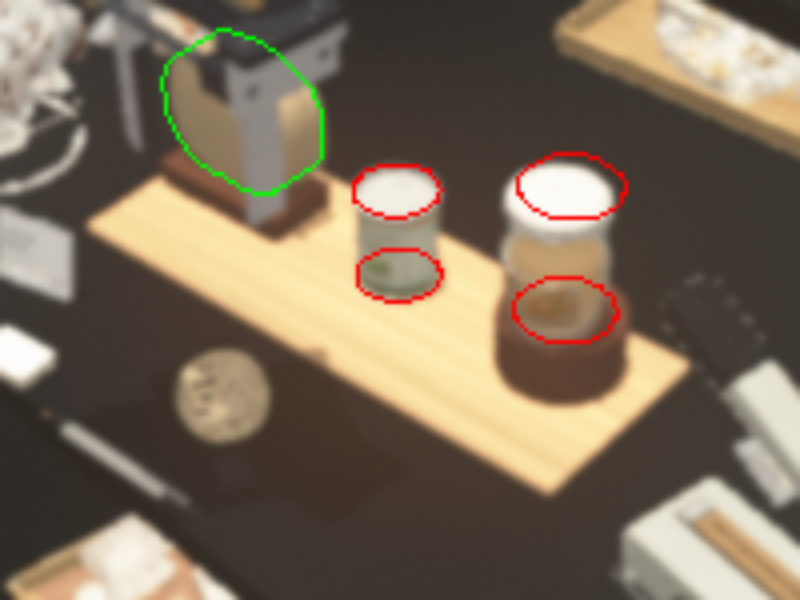

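View pics/h_side.png

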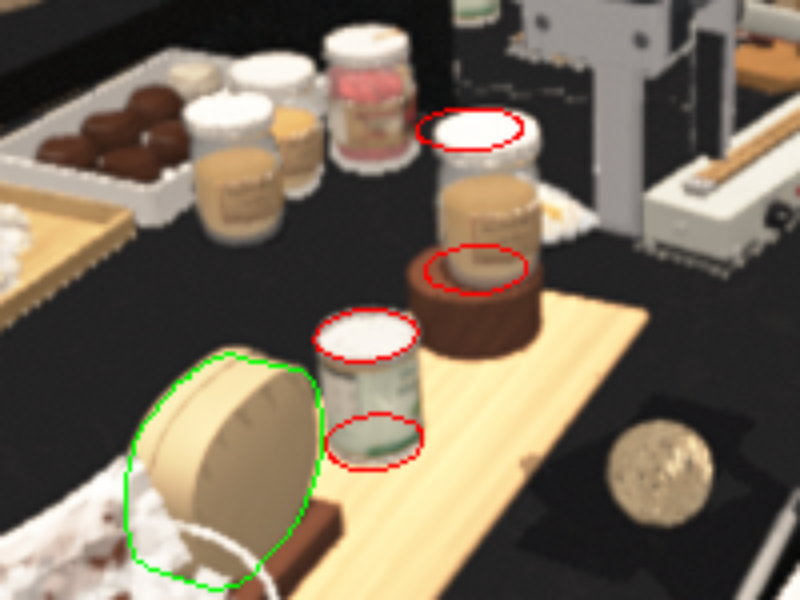

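Run:
```python
from h import *
ps,pd=P("scene"),P("side")
f=lambda a,b:tri([((a[1]/4+110,a[0]/4+220),ps),((b[1]/4+130,b[0]/4+170),pd)]).round(4)
print("lid",f((560,192),(487,129)))
print("tin lid",f((397,190),(367,334)))
for z,a,b in((.15,(560,192),(487,129)),(.08,(397,190),(367,334))): print(onz((a[1]/4+110,a[0]/4+220),ps,z),onz((b[1]/4+130,b[0]/4+170),pd,z))
for nm in("scene","side"):
    s=cv2.imread(f"pics/{nm}_13.png")
    x0,y0=(320,130) if nm=="scene" else (260,140)
    cv2.imwrite(f"pics/i_{nm}.png",cv2.resize(s[y0:y0+90,x0:x0+80],None,fx=6,fy=6,interpolation=2))
# tall riser top (z .053) outlines
    im=cv2.resize(s[y0:y0+90,x0:x0+80],None,fx=6,fy=6,interpolation=2);p=P(nm)
    for (x,y,z,r) in[(.6037,-.251,.053,.043),(.6037,-.251,.008,.043),(.6037,-.251,.15,.03),(.596,-.249,.15,.03),(.596,-.249,.053,.032)]:
        qq=np.array([(proj([x+r*np.cos(t),y+r*np.sin(t),z],p)+.5-[x0,y0])*6 for t in np.linspace(0,6.28,60)])
        cv2.polylines(im,[qq.round().astype(int)],True,(0,0,255) if x>.6 else(0,255,0))
    cv2.imwrite(f"pics/i_{nm}.png",im)
```

```text
lid [ 0.5922 -0.2533  0.1507]
tin lid [ 0.589  -0.1137  0.0789]
[ 0.59422661 -0.25203187  0.15      ] [ 0.59144172 -0.25322628  0.15      ]
[ 0.58876848 -0.11437697  0.08      ] [ 0.58722266 -0.11180616  0.08      ]
```

View pics/i_scene.png

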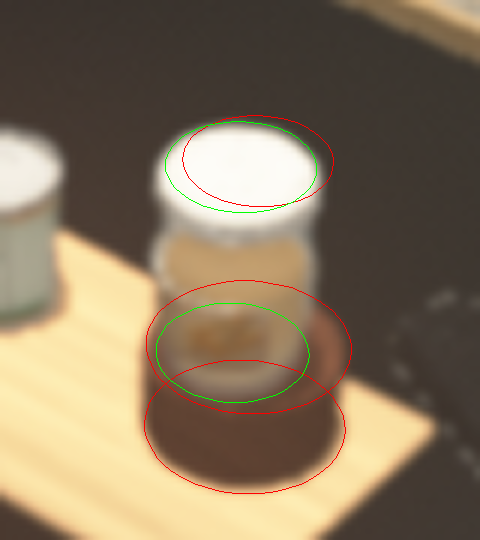

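View pics/i_side.png

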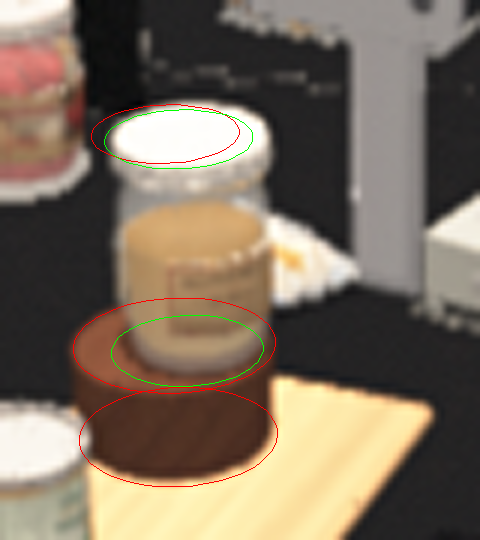

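The jar stands about 11 mm too near the robot, inside the limit but close to it, so I'll correct it later. The tin and box match their targets. Now for the ball, which shows at (313,182).

Call:
{"op": "arm_command", "data": {
  "plan": [-1,0,0,-0.12,0,-1,0,0,-0.24,0,-1,0,0,-0.36,0,-1,0,0,-0.44,0,-1,0,0,-0.455,0,-1,0,0,-0.455,0,1,0,0,-0.455,0,1,0,0,-0.455,0,1,0,0,-0.455,0,1,0,0,-0.455,0,1,0,0,-0.455,0,1,0,0,-0.455,0,1,0,0,-0.455,0,1,0,0,-0.455,0,1,0,0,-0.35,0,1,0,0,-0.23,0,1,0,0,-0.11,0,1,0,0,0,0,1,0,0,0,0],
  "newtons": 10
}}

```text
time_s: 30.75
ee_pos: [0.417, -0.1407, 0.3974]
eef_rot: [3.138, -0.008, 0.004]
force: [-0.1, -0.6, -1.1]
grip_width: 0.0545
```

```bash
python3 look.py 14 wrist ball_center;python3 - <<'E'
from h import *
p=P("wrist");e=sensors.get_obs()["ee_pos"]
X=e+[0,0,-.210+.0265];print(proj(X,p))
s=vision.silhouettes("ball_center","wrist")
for k in s[:2]:
    cs=max(cv2.findContours(k["mask"].astype(np.uint8),0,2)[0],key=cv2.contourArea);print(k["confidence"],cv2.boundingRect(cs),cv2.minEnclosingCircle(cs))
E
```

```text
30.75 [ 0.417  -0.1407  0.3974] [ 3.138 -0.008  0.004]
wrist ball_center [260.5 317. ] 0.67 [ 0.3289 -0.1442  0.0265]
[315.16094669 261.21223596]
0.73 (262, 206, 106, 110) ((314.4105529785156, 260.45697021484375), 55.47710418701172)
```

View pics/wrist_14.png

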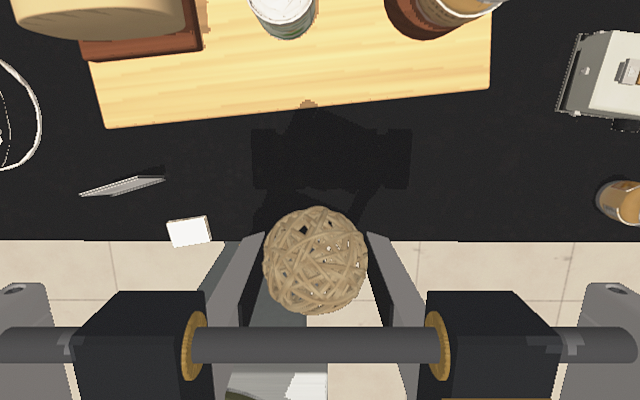

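Call:
{"op": "arm_command", "data": {
  "plan": [1,0.12,0.02,0,0,1,0.24,0.04,0,0,1,0.35,0.06,0,0,1,0.43,0.07,0,0,1,0.43,0.07,0,0,1,0.43,0.07,0,0,1,0.43,0.07,-0.1,0,1,0.43,0.07,-0.18,0,1,0.43,0.07,-0.22,0,1,0.43,0.07,-0.24,0,1,0.43,0.07,-0.24,0,1,0.43,0.07,-0.24,0]
}}

```text
time_s: 32.1
ee_pos: [0.5886, -0.1128, 0.2972]
eef_rot: [3.141, -0.001, 0.004]
force: [0.3, 0.9, 0.6]
grip_width: 0.0549
```

```bash
python3 look.py 15 wrist,side,scene ball_center,tin_center
python3 - <<'E'
from h import *
for nm in("scene","side"):
    s=cv2.imread(f"pics/{nm}_15.png")
    x0,y0=(280,120) if nm=="scene" else (225,165)
    im=cv2.resize(s[y0:y0+90,x0:x0+80],None,fx=6,fy=6,interpolation=2);p=P(nm)
    for (x,y,z,r) in[(.5885,-.1125,.08,.0285),(.5885,-.1125,.008,.0285),(.5885,-.1125,.11,.0285)]:
        qq=np.array([(proj([x+r*np.cos(t),y+r*np.sin(t),z],p)+.5-[x0,y0])*6 for t in np.linspace(0,6.28,60)])
        cv2.polylines(im,[qq.round().astype(int)],True,(0,0,255))
    cv2.imwrite(f"pics/j_{nm}.png",im)
E
```

```text
32.1 [ 0.5886 -0.1128  0.2972] [ 3.141e+00 -1.000e-03  4.000e-03]
wrist ball_center [262.9 315.6] 0.75 [ 0.5444 -0.1133  0.0265]
side tin_center [226.2 265.1] 0.58 [ 0.5925 -0.1277  0.036 ]
side tin_center [246.2 271.7] 0.4 [ 0.5334 -0.0667  0.036 ]
side ball_center [198.9 263.4] 0.8 [ 0.6837 -0.2514  0.0265]
scene tin_center [168.1 320.8] 0.93 [ 0.5988 -0.1087  0.036 ]
scene ball_center [144.  317.4] 0.85 [ 0.6768 -0.0115  0.0265]
```

View pics/j_scene.png

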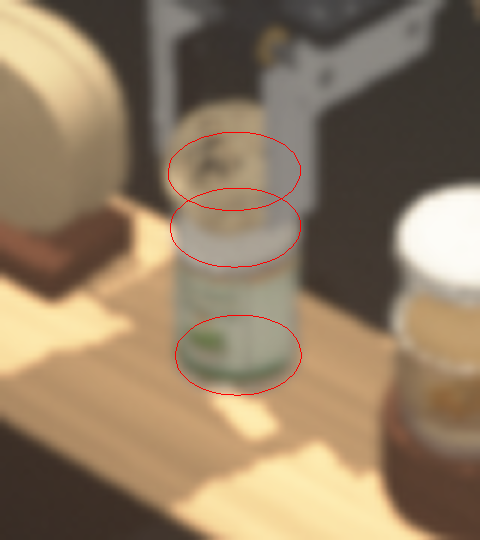

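View pics/j_side.png

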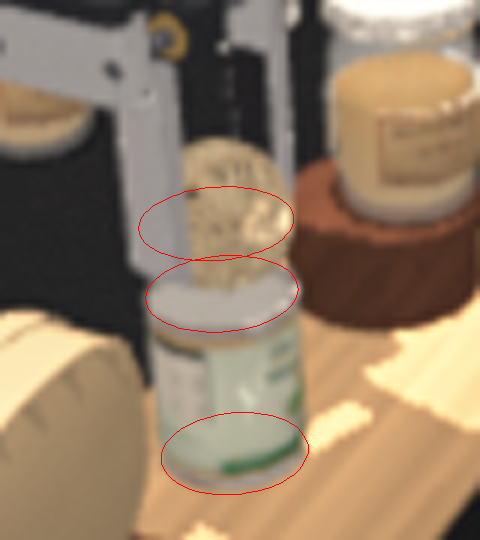

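View pics/wrist_15.png

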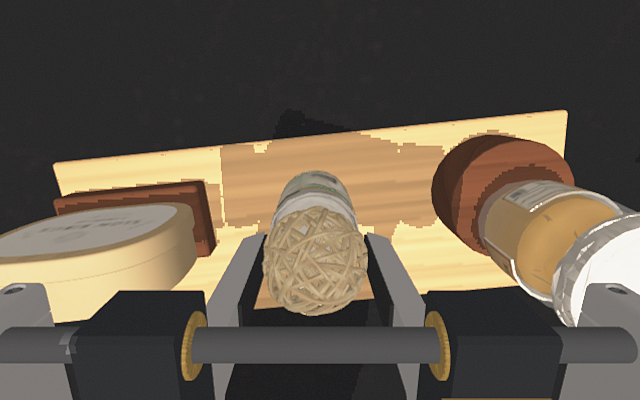

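Call:
{"op": "arm_command", "data": {
  "plan": [1,0,0,-0.008,0,1,0,0,-0.013,0,1,0,0,-0.015,0,1,0,0,-0.015,0]
}}

```text
time_s: 32.95
ee_pos: [0.5888, -0.1126, 0.2906]
eef_rot: [3.141, -0.0, 0.004]
force: [-1.1, -0.0, 4.5]
grip_width: 0.0544
```

Call:
{"op": "arm_command", "data": {
  "plan": [0.6,0,0,0,0,0.3,0,0,0,0,0,0,0,0,0,-0.4,0,0,0,0,-0.6,0,0,0,0,-0.7,0,0,0,0,-0.7,0,0,0,0,-0.7,0,0,0.03,0,-0.7,0,0,0.08,0,-0.7,0,0,0.18,0,-0.7,0,0,0.28,0,-0.7,0,0,0.34,0,-0.7,0,0,0.34,0]
}}

```text
time_s: 34.25
ee_pos: [0.5885, -0.1126, 0.4311]
eef_rot: [3.14, -0.007, 0.004]
force: [0.3, -0.3, -0.7]
grip_width: 0.0795
```

```bash
python3 look.py 16 wrist,side,scene ball_center,tin_center
```

```text
34.25 [ 0.5885 -0.1126  0.4311] [ 3.14  -0.007  0.004]
wrist tin_center [180.2 316.3] 0.77 [ 0.5874 -0.1142  0.036 ]
wrist ball_center [196.6 314.1] 0.97 [ 0.5656 -0.1118  0.0265]
side tin_center [224.4 265.3] 0.61 [ 0.5966 -0.1345  0.036 ]
side ball_center [203.5 260.6] 0.61 [ 0.6756 -0.2271  0.0265]
scene tin_center [167.  319.9] 0.69 [ 0.6004 -0.1035  0.036 ]
scene ball_center [149.2 320.2] 0.78 [ 0.6652 -0.0356  0.0265]
```

View pics/wrist_16.png

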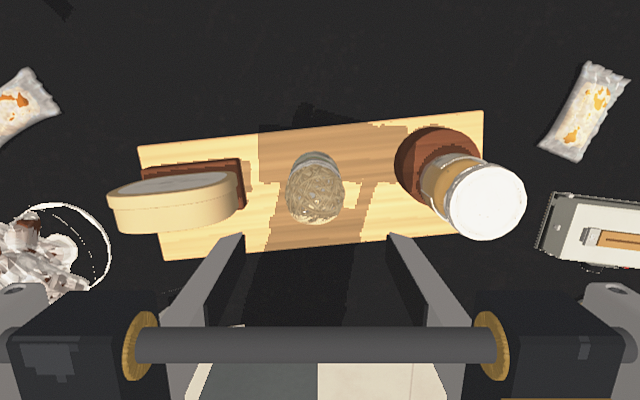

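View pics/side_16.png

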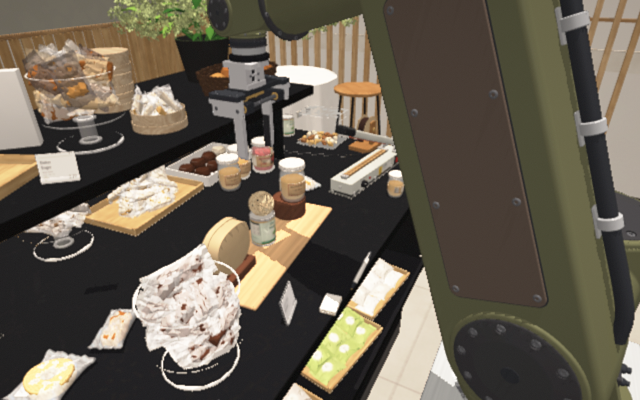

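Run:
```python
from boxfit import *
p=P("wrist")
print("ball",onz((196.6,314.1),p,.1065),"lid",onz((199,487),p,.150))
s=vision.silhouettes("jar_center","wrist")
for k in s[:3]: print(k["confidence"],k["at"])
im=cv2.imread("pics/wrist_16.png");X=onz((199,487),p,.15)
C=lambda x,y,z,r,col:cv2.polylines(im,[np.array([proj([x+r*np.cos(t),y+r*np.sin(t),z],p)+.5 for t in np.linspace(0,6.28,60)]).astype(int)],True,col)
C(X[0],X[1],.15,.031,(0,255,0));C(.6037,-.251,.053,.043,(0,0,255));C(.6037,-.251,.15,.031,(0,0,255))
cv2.polylines(im,[np.round(hull(pts(.5745,.0276,.104,2.36,.079),p)).astype(int)],True,(0,255,0))
b=vision.silhouettes("oval_box_center","wrist")[0]
r=fit([(b["mask"].astype(np.uint8),p)],(.5745,.0276,[0.1]),.079);print(b["confidence"],r.x,r.fun)
cv2.imwrite("pics/k.png",im)
```

```text
ball [ 0.58633657 -0.1113854   0.1065    ] lid [ 0.59701845 -0.24664022  0.15      ]
0.75 [194.7, 472.6]
0.67 [0.576352   0.02533415 0.11438204 2.04587125] 0.0440827964156113
```

View pics/k.png

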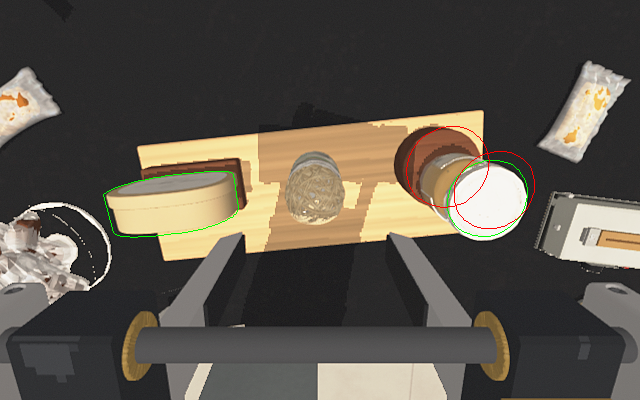

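Run:
```python
from boxfit import *
o=sensors.get_obs();print(o["ee_pos"],o["eef_rot"])
p=P("wrist");im=vision.camera("wrist");print(sensors.get_obs()["ee_pos"])
C=lambda x,y,z,r,col:cv2.polylines(im,[np.array([(proj([x+r*np.cos(t),y+r*np.sin(t),z],p)+.5-[360,90])*5 for t in np.linspace(0,6.28,60)]).astype(int)],True,col)
im=cv2.resize(im[90:250,360:540],None,fx=5,fy=5)[:,:800]
C(.6037,-.251,.053,.043,(0,0,255));C(.6037,-.251,.15,.031,(0,0,255));C(.6037,-.251,.008,.043,(255,0,0));
im=im[:600]
cv2.imwrite("pics/l.png",im)
```

```text
[ 0.58878889 -0.112635    0.42591105] [-3.14146013e+00  5.20820358e-04  4.28654769e-03]
[ 0.58877111 -0.11266164  0.42602969]
```

View pics/l.png

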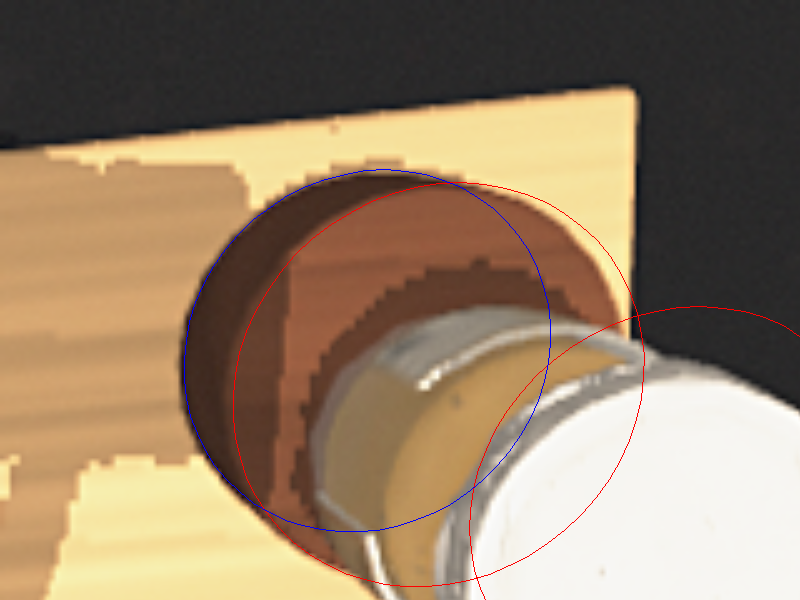

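The riser outlines match my estimate, and the lid edge is about 13 px low, which puts the jar about 10 mm off towards the robot. I'll regrasp it and shift it back.

Call:
{"op": "arm_command", "data": {
  "plan": [-1,0.011,-0.1,0,0,-1,0.011,-0.22,0,0,-1,0.011,-0.345,0,0,-1,0.011,-0.345,0,0,-1,0.011,-0.345,0,0,-1,0.011,-0.345,-0.1,0,-1,0.011,-0.345,-0.2,0,-1,0.011,-0.345,-0.29,0,-1,0.011,-0.345,-0.325,0,-1,0.011,-0.345,-0.325,0,1,0.011,-0.345,-0.325,0,1,0.011,-0.345,-0.325,0,1,0.011,-0.345,-0.325,0,1,0.011,-0.345,-0.325,0,1,0.011,-0.345,-0.325,0,1,0.011,-0.345,-0.325,0,1,0.011,-0.345,-0.32,0,1,0.011,-0.345,-0.31,0,1,0.011,-0.345,-0.31,0,1,0.011,-0.345,-0.31,0],
  "newtons": 30
}}

```text
time_s: 36.85
ee_pos: [0.5931, -0.2506, 0.302]
eef_rot: [-3.141, 0.001, 0.004]
force: [-0.1, -0.3, -4.0]
grip_width: 0.0628
```

```bash
cat > ov.py <<'E'
from h import *
import sys
for nm in("scene","side"):
    s=vision.camera(nm);p=P(nm)
    x0,y0=(320,130) if nm=="scene" else (260,140)
    im=cv2.resize(s[y0:y0+90,x0:x0+80],None,fx=6,fy=6,interpolation=2)
    for (x,y,z,r) in[(.6037,-.251,.053,.043),(.6037,-.251,.15,.031),(.6037,-.251,.053,.032)]:
        qq=np.array([(proj([x+r*np.cos(t),y+r*np.sin(t),z],p)+.5-[x0,y0])*6 for t in np.linspace(0,6.28,60)])
        cv2.polylines(im,[qq.round().astype(int)],True,(0,0,255))
    cv2.imwrite(f"pics/ov_{nm}_{sys.argv[1]}.png",im)
cv2.imwrite(f"pics/ov_{sys.argv[1]}.png",np.hstack([cv2.resize(cv2.imread(f"pics/ov_{n}_{sys.argv[1]}.png"),(400,450)) for n in("scene","side")]))
E
python3 ov.py a; python3 look.py 17 wrist jar_center
```

```text
36.95 [ 0.5931 -0.2506  0.3019] [-3.141e+00  1.000e-03  4.000e-03]
```

View pics/ov_a.png

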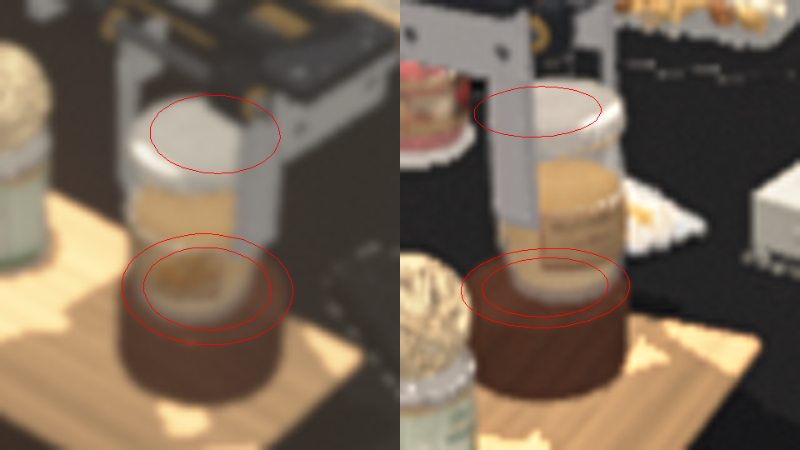

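View pics/wrist_17.png

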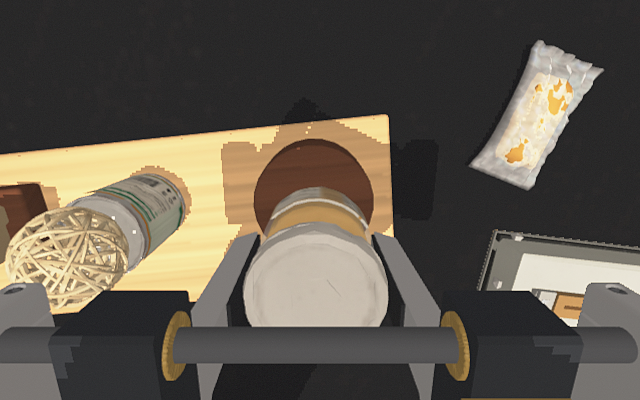

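Call:
{"op": "arm_command", "data": {
  "plan": [1,0.014,0,0,0,1,0.026,0,0,0,1,0.026,0,0,0,1,0.026,0,-0.006,0,1,0.026,0,-0.011,0,1,0.026,0,-0.014,0,1,0.026,0,-0.016,0,1,0.026,0,-0.016,0]
}}

```text
time_s: 37.85
ee_pos: [0.6036, -0.2506, 0.2971]
eef_rot: [3.141, -0.002, 0.004]
force: [-1.3, 1.1, 5.0]
grip_width: 0.0628
```

```bash
python3 ov.py b; python3 look.py 18 wrist jar_center
```

```text
37.95 [ 0.6036 -0.2506  0.2971] [ 3.141e+00 -2.000e-03  4.000e-03]
```

View pics/ov_b.png

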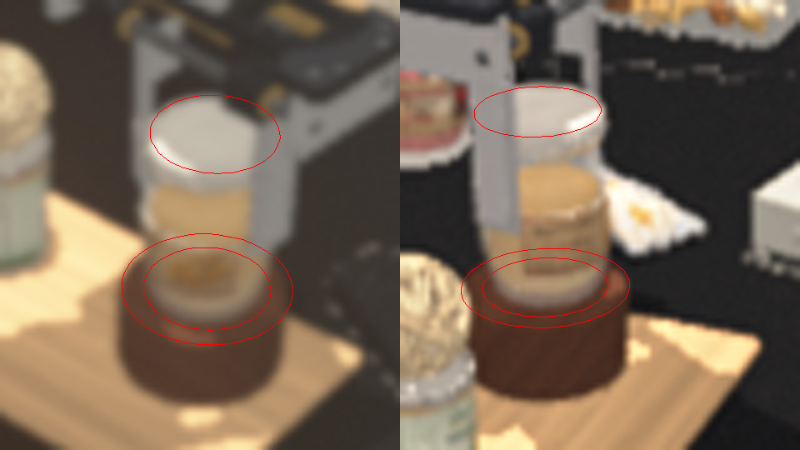

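Jar is now in place, with both overlays agreeing and light contact at 5 N. Releasing it, then moving back for the card with a look that includes the bowl on the left.

Call:
{"op": "arm_command", "data": {
  "plan": [0.2,0,0,0,0,-0.3,0,0,0,0,-1,0,0,0,0,-1,0,0,0,0,-1,0,0,0,0,-1,0,0,0,0,-1,0,0,0.08,0,-1,0,0,0.2,0,-1,0,0,0.3,0,-1,0,0,0.35,0,-1,-0.12,0.12,0.35,0,-1,-0.24,0.24,0.35,0,-1,-0.36,0.36,0.35,0,-1,-0.46,0.5,0.35,0,-1,-0.46,0.6,0.35,0,-1,-0.46,0.7,0.35,0,-1,-0.46,0.7,0.35,0,-1,-0.46,0.7,0.35,0],
  "newtons": 8
}}

```text
time_s: 39.85
ee_pos: [0.4182, 0.0327, 0.4363]
eef_rot: [-3.141, -0.001, 0.009]
force: [0.5, -0.6, -0.4]
grip_width: 0.0942
```

```bash
python3 ov.py c; python3 look.py 19 wrist,scene,side card_center,card_face,jar_center,ball_center,tin_center
python3 - <<'E'
from h import *
p=P("side")
for a in[(362,200),(345,240),(375,162),(340,200),(388,200)]: print(a,onz(a,p,0).round(3))
E
```

```text
39.95 [0.4194 0.0298 0.4361] [ 3.141e+00 -1.000e-03  6.000e-03]
wrist tin_center [  9.4 461.9] 0.59 [ 0.5912 -0.1163  0.036 ]
wrist card_center [172.9 288.2] 0.62 [0.421  0.0616 0.026 ]
scene jar_center [173.1 361.9] 0.95 [ 0.6505 -0.2108  0.0485]
scene jar_center [291.  372.8] 0.91 [ 0.3858 -0.4903  0.0485]
scene tin_center [166.8 317.7] 0.79 [ 0.5967 -0.0987  0.036 ]
scene ball_center [146.6 319.9] 0.71 [ 0.6732 -0.0258  0.0265]
scene card_center [174.9 227.4] 0.58 [0.4076 0.0548 0.026 ]
scene card_face [175.6 221.5] 0.71 [0.3945 0.0635 0.026 ]
side jar_center [183.4 400.2] 0.94 [ 0.3792 -0.4654  0.0485]
side jar_center [182.  289.8] 0.62 [ 0.6506 -0.3334  0.0485]
side tin_center [225.9 264.1] 0.93 [ 0.5953 -0.1277  0.036 ]
side ball_center [204.3 260.4] 0.8 [ 0.6736 -0.2233  0.0265]
side card_center [302.9 282.8] 0.89 [0.4232 0.0632 0.026 ]
side card_face [305.5 298.1] 0.55 [0.395 0.056 0.026]
(362, 200) [0.484 0.221 0.   ]
(345, 240) [0.448 0.162 0.   ]
(375, 162) [0.52  0.269 0.   ]
(340, 200) [0.516 0.185 0.   ]
(388, 200) [0.45  0.258 0.   ]
```

View pics/ov_c.png

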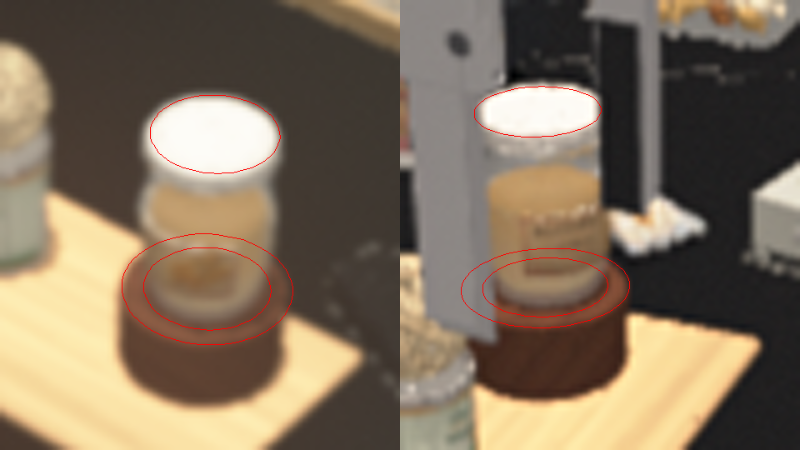

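View pics/wrist_19.png

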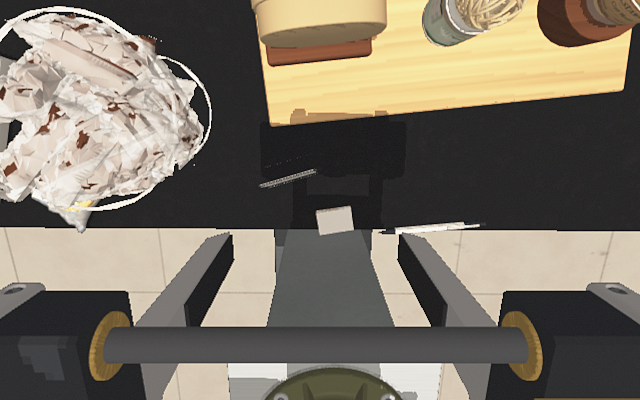

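View pics/scene_19.png

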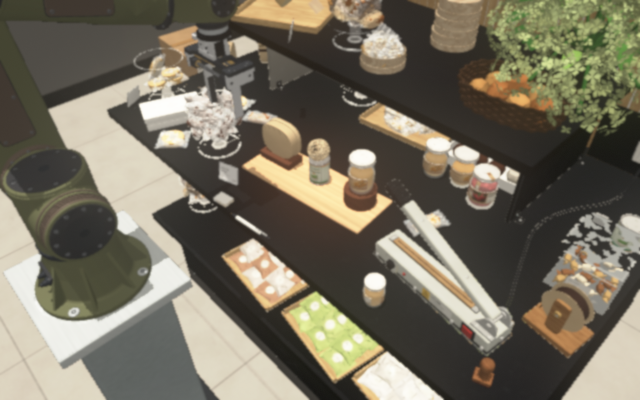

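Jar is now centred. The bowl of candy (wrist 0-210, 5-230) stands close to the card, so I'll reconstruct its extents before choosing a card grasp.

Call:
{"op": "arm_command", "data": {
  "plan": [-1,0,0.1,0,0,-1,0,0.15,0,0,-1,0,0.15,0,0,-1,0,0.15,0,0]
}}

```text
time_s: 41.25
ee_pos: [0.4195, 0.0893, 0.4358]
eef_rot: [3.141, 0.0, 0.005]
force: [-0.5, 0.4, -0.2]
grip_width: 0.0942
```

```bash
cat > stereo.py <<'E'
from h import *
import scipy.spatial.transform as T
def pose_p(ee,rot):
    p=P("wrist");o=sensors.get_obs()
    Rt=T.Rotation.from_euler("xyz",o["eef_rot"]).as_matrix();K,R,t=p
    Rn=T.Rotation.from_euler("xyz",rot).as_matrix()
    # cam = R*(x)+t ; x=Rt*xt+e
    A=R@Rt;b=R@o["ee_pos"]+t
    R2=A@Rn.T;return K,R2,b-R2@np.array(ee)
E
python3 - <<'E'
from stereo import *
o=sensors.get_obs();p2=P("wrist");im2=vision.camera("wrist");cv2.imwrite("pics/wrist_20.png",im2);print(o["ee_pos"],o["eef_rot"])
im1=cv2.imread("pics/wrist_19.png");p1=pose_p([.4194,.0298,.4361],[3.141,-.001,.006])
s=cv2.SIFT_create(4000,contrastThreshold=.01);g=lambda i:cv2.cvtColor(i,6)
k1,d1=s.detectAndCompute(g(im1),None);k2,d2=s.detectAndCompute(g(im2),None)
m=cv2.BFMatcher().knnMatch(d1,d2,k=2);pts=[]
for a,b in m:
    if a.distance>.75*b.distance: continue
    u=k1[a.queryIdx].pt;v=k2[a.trainIdx].pt
    if u[1]>230: continue
    X=tri([((u[1],u[0]),p1),((v[1],v[0]),p2)])
    e=max(np.abs(proj(X,p1)-u).max(),np.abs(proj(X,p2)-v).max())
    if e<1.5: pts.append([*u,*X])
pts=np.array(pts);np.save("pts.npy",pts);print(len(pts))
# sanity: board/box points
q=pts[pts[:,0]<230];q=q[q[:,4]>.01]
print(len(q),"zmax",np.sort(q[:,4])[-8:].round(3))
for xl in np.arange(.36,.62,.03):
    for zl in (0.02,.08,.13,.18):
        w=q[(q[:,2]>=xl)&(q[:,2]<xl+.03)&(q[:,4]>=zl)&(q[:,4]<zl+.055)]
        if len(w)>1: print(round(xl,2),zl,len(w),"min y",np.sort(w[:,3])[:3].round(3))
E
```

```text
[0.41951556 0.08926583 0.43577869] [3.14139522e+00 1.36888350e-04 5.29713364e-03]
141
99 zmax [0.165 0.165 0.165 0.166 0.166 0.17  0.17  0.172]
0.42 0.13 9 min y [0.179 0.181 0.189]
0.45 0.13 32 min y [0.16  0.164 0.167]
0.48 0.08 10 min y [0.156 0.156 0.162]
0.48 0.13 30 min y [0.162 0.163 0.168]
0.51 0.13 7 min y [0.176 0.189 0.228]
0.54 0.13 14 min y [0.184 0.199 0.203]
```

View pics/wrist_20.png

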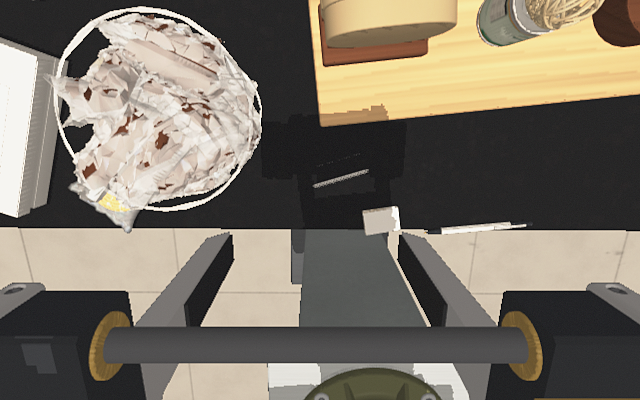

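Run:
```python
from stereo import *
p2=P("wrist")
p1=pose_p([.4194,.0298,.4361],[3.141,-.001,.006])
for nm,a in(("19",(240,150)),("20",(300,150))):
    im=cv2.imread(f"pics/wrist_{nm}.png");cv2.imwrite(f"pics/m{nm}.png",cv2.resize(im[a[1]:a[1]+60,a[0]:a[0]+90],None,fx=8,fy=8,interpolation=0))
vision.camera("wrist")
for n in("card_center","card_face"):
    for d in vision.pinpoint(n,"wrist")[:2]:print(n,d["at"],d["confidence"],onz(d["at"],p2,.026))
for d in vision.silhouettes("card_center","wrist")[:2]:
    m=d["mask"].astype(np.uint8);c=max(cv2.findContours(m,0,2)[0],key=cv2.contourArea);print(d["confidence"],cv2.minAreaRect(c))
```

```text
card_center [175.7, 339.8] 0.67 [0.41791765 0.06031292 0.026     ]
0.59 ((340.5943603515625, 177.3302001953125), (3.7087347507476807, 53.43325424194336), 74.05460357666016)
0.56 ((512.5, 22.5), (45.0, 71.0), 90.0)
```

View pics/m20.png

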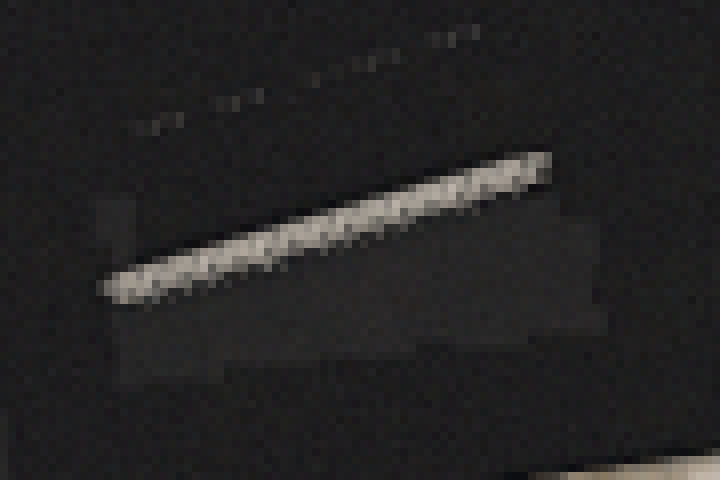

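Run:
```python
from h import *
p=P("wrist")
for z in(.05,.03):
    a=onz((186,313.1),p,z);b=onz((170.6,368.8),p,z);print(z,a.round(4),b.round(4),((a+b)/2).round(4),np.linalg.norm(a-b),"yaw",np.degrees(np.arctan2(-(a-b)[0],(a-b)[1])))
a=onz((165.9,318),p,0);b=onz((154,359),p,0);print("foot back",a,b,(a+b)/2)
# side view of card
s=vision.camera("side");cv2.imwrite("pics/n.png",cv2.resize(s[270:340,250:340],None,fx=8,fy=8,interpolation=2))
```

```text
0.05 [0.4113 0.0913 0.05  ] [0.4288 0.0304 0.05  ] [0.42   0.0608 0.05  ] 0.06334474347038932 yaw 16.054425472911245
0.03 [0.4064 0.0914 0.03  ] [0.4249 0.0272 0.03  ] [0.4157 0.0593 0.03  ] 0.06680932496432164 yaw 16.054425472911255
foot back [0.42479657 0.0855743  0.        ] [0.43972404 0.03537541 0.        ] [0.43226031 0.06047485 0.        ]
```

View pics/n.png

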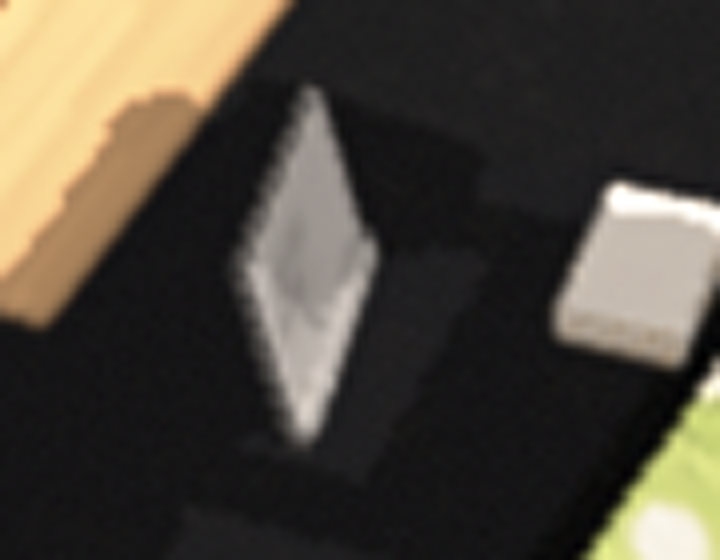

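Run:
```python
from h import *
p=P("side")
for n,a,z in(("nt",(303.75,280),.052),("ft",(281.2,289),.052),("nb",(325,287.5),.002),("fb",(300.6,296.9),.002)): print(n,onz(a,p,z).round(4))
```

```text
nt [0.4099 0.091  0.052 ]
ft [0.4279 0.032  0.052 ]
nb [0.4001 0.0859 0.002 ]
fb [0.4178 0.0232 0.002 ]
```

Call:
{"op": "arm_command", "data": {
  "plan": [0.1,0.002,-0.092,0,0.07,0.1,0.002,-0.092,0,0.14,0.1,0.002,-0.092,0,0.21,0.1,0.002,-0.092,0,0.28,0.1,0.002,-0.092,0,0.35,0.1,0.002,-0.092,0,0.42,0.1,0.002,-0.092,0,0.49,0.1,0.002,-0.092,0,0.56,0.1,0.002,-0.092,0,0.63,0.1,0.002,-0.092,0,0.7,0.1,0.002,-0.092,0,0.77,0.1,0.002,-0.092,0,0.84,0.1,0.002,-0.092,0,0.881,0.1,0.002,-0.092,-0.1,0.881,0.1,0.002,-0.092,-0.2,0.881,0.1,0.002,-0.092,-0.25,0.881,0.1,0.002,-0.092,-0.25,0.881,0.1,0.002,-0.092,-0.25,0.881],
  "newtons": 4
}}

```text
time_s: 43.35
ee_pos: [0.4206, 0.0524, 0.3367]
eef_rot: [3.141, 0.0, 1.849]
force: [-0.8, -0.2, -0.7]
grip_width: 0.0422
```

```bash
python3 look.py 21 wrist card_center,card_face
python3 - <<'E'
from h import *
p=P("wrist")
print([proj(x,p).round(1) for x in([.4113,.0913,.05],[.4288,.0304,.05])])
E
```

```text
43.35 [0.4206 0.0524 0.3367] [3.141 0.    1.849]
wrist card_center [189.6 317.9] 0.89 [0.4222 0.0587 0.026 ]
[array([315.6, 154.6]), array([315.7, 230. ])]
```

View pics/wrist_21.png

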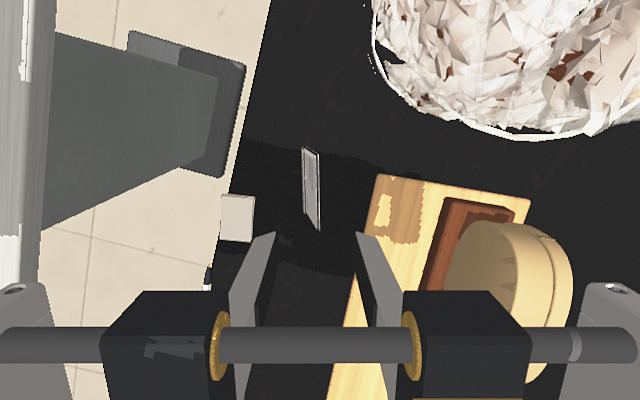

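The plate's top edge at (317,152)-(320,230) lies between the fingers and square to them, and the candy bowl is clear.

Call:
{"op": "arm_command", "data": {
  "plan": [0.1,0,0,-0.1,0,0.1,0,0,-0.2,0,0.1,0,0,-0.28,0,0.1,0,0,-0.285,0,0.1,0,0,-0.285,0,0.4,0,0,-0.285,0,0.6,0,0,-0.285,0,0.8,0,0,-0.285,0,1,0,0,-0.285,0,1,0,0,-0.285,0,1,0,0,-0.285,0,1,0,0,-0.285,0,1,0,0,-0.285,0,1,0,0,-0.2,0,1,0,0,-0.1,0,1,0,0,-0.1,0],
  "newtons": 4
}}

```text
time_s: 45.1
ee_pos: [0.4211, 0.0526, 0.2998]
eef_rot: [3.135, 0.002, 1.849]
force: [0.5, -0.1, -0.3]
grip_width: 0.002
```

```bash
python3 look.py 22 wrist,side card_center,card_face
```

```text
45.1 [0.4211 0.0526 0.2998] [3.135e+00 2.000e-03 1.849e+00]
wrist card_center [225.7 320.6] 0.54 [0.4319 0.0401 0.026 ]
side card_center [277.3 281.1] 0.47 [0.4656 0.0027 0.026 ]
side card_face [282.2 297.7] 0.66 [4.289e-01 2.000e-04 2.600e-02]
```

View pics/wrist_22.png

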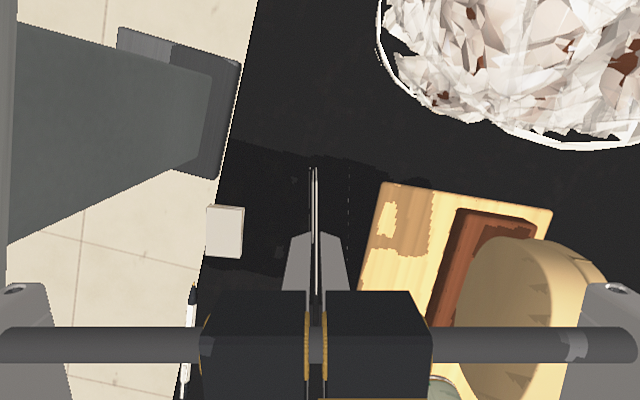

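View pics/side_22.png

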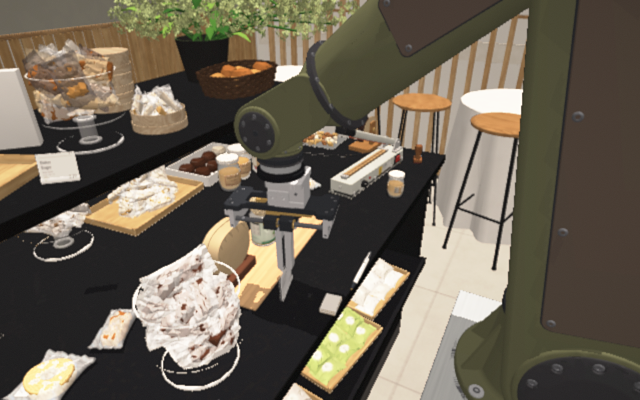

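Run:
```python
from h import *
o=sensors.get_obs();p=P("wrist");e=o["ee_pos"];th=o["eef_rot"][2]-np.pi/2
print(e,np.degrees(th))
yd=np.array([-np.sin(th),np.cos(th)]);xd=np.array([np.cos(th),np.sin(th)])
im=vision.camera("wrist");cv2.imwrite("pics/o.png",cv2.resize(im[150:290,260:380],None,fx=4,fy=4,interpolation=0))
for r,c in((167,310),(167,316)):
    v=(onz((r,c),p,e[2]-.2218+.052)-e)[:2];print((v@xd).round(4),(v@yd).round(4))
```

```text
[0.42017829 0.05253332 0.2947754 ] 15.960691253394712
-0.0018 0.0516
0.0009 0.0516
```

View pics/o.png

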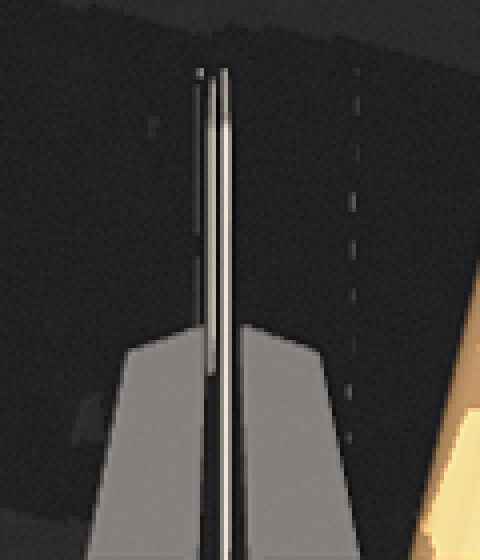

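Run:
```python
from h import *
o=sensors.get_obs();p=P("wrist");e=o["ee_pos"];th=o["eef_rot"][2]-np.pi/2
yd=np.array([-np.sin(th),np.cos(th)]);xd=np.array([np.cos(th),np.sin(th)])
for r,c,z in((167,310,.002),(167,316,.002),(181,313,.052),(181,318,.052),(238,347,.002)):
    v=(onz((r,c),p,e[2]-.2218+z)-e)[:2];print(r,(v@xd).round(4),(v@yd).round(4))
```

```text
167 -0.0027 0.0425
167 0.0009 0.0425
181 -0.0005 0.0452
181 0.0018 0.0452
238 0.0205 -0.0028
```

The card is held with its plate squared to the pads. At this grip height the gripper body would come down onto the ball (body bottom 0.126 m, ball top 0.133 m). So I'll set the card down on free table and regrip it nearer its top.

Call:
{"op": "arm_command", "data": {
  "plan": [1,0.01,-0.08,0,-0.04,1,0.02,-0.17,0,-0.083,1,0.025,-0.25,0,-0.083,1,0.025,-0.282,0,-0.083,1,0.025,-0.282,0,-0.083,1,0.025,-0.282,-0.08,-0.083,1,0.025,-0.282,-0.14,-0.083,1,0.025,-0.282,-0.165,-0.083,1,0.025,-0.282,-0.175,-0.083,1,0.025,-0.282,-0.18,-0.083,1,0.025,-0.282,-0.184,-0.083,1,0.025,-0.282,-0.184,-0.083,0.8,0.025,-0.282,-0.184,-0.083,0.6,0.025,-0.282,-0.184,-0.083,0.4,0.025,-0.282,-0.184,-0.083,0.4,0.025,-0.282,-0.184,-0.083,0.4,0.025,-0.282,-0.16,-0.083,0.4,0.025,-0.282,-0.136,-0.083,0.4,0.025,-0.282,-0.136,-0.083]
}}

```text
time_s: 47.35
ee_pos: [0.4307, -0.0603, 0.2431]
eef_rot: [3.139, 0.001, 1.676]
force: [0.2, -0.5, 0.0]
grip_width: 0.0282
```

```bash
python3 look.py 23 wrist,side,scene card_center,card_face
```

```text
47.35 [ 0.4307 -0.0603  0.2431] [3.139e+00 1.000e-03 1.676e+00]
wrist card_center [220.7 330.3] 0.95 [ 0.4403 -0.0497  0.026 ]
wrist card_center [301.8 489.5] 0.39 [ 0.5513 -0.095   0.026 ]
side card_center [269.6 318.1] 0.74 [ 0.4124 -0.0533  0.026 ]
side card_center [266.7 305.4] 0.62 [ 0.4399 -0.0495  0.026 ]
side card_face [269.9 318.6] 0.62 [ 0.411  -0.0529  0.026 ]
scene card_center [187.4 258.7] 0.71 [ 0.4359 -0.0451  0.026 ]
scene card_face [195.5 250.7] 0.47 [ 0.4013 -0.056   0.026 ]
```

View pics/wrist_23.png

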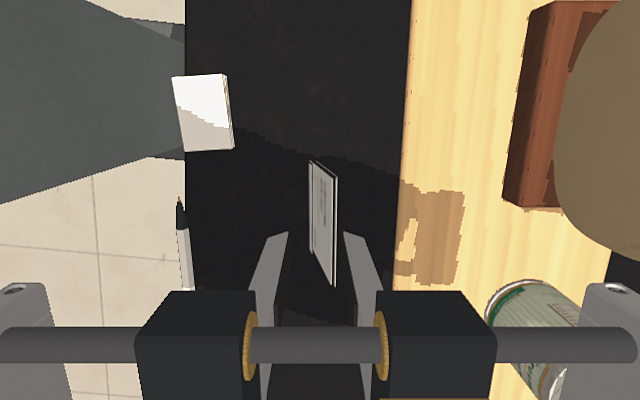

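View pics/side_23.png

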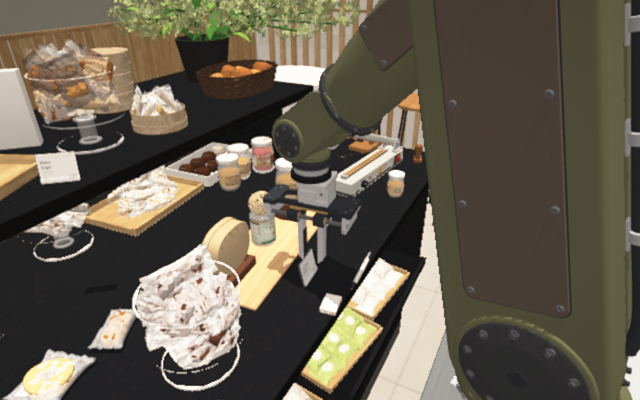

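Run:
```python
from h import *
o=sensors.get_obs();p=P("wrist");print(o["ee_pos"])
for r,c,z in((178,336,.052),(285,335,.052),(163,309,.003),(253,311,.003)): print(onz((r,c),p,z).round(4))
```

```text
[ 0.43031638 -0.06025847  0.24128376]
[ 0.4372 -0.0168  0.052 ]
[ 0.444  -0.0773  0.052 ]
[ 0.4227 -0.019   0.003 ]
[ 0.4304 -0.0819  0.003 ]
```

Call:
{"op": "arm_command", "data": {
  "plan": [0.4,0.012,0.016,0,0,0.4,0.024,0.031,0,0,0.4,0.024,0.031,-0.006,0,0.4,0.024,0.031,-0.006,0,0.6,0.024,0.031,-0.006,0,0.8,0.024,0.031,-0.006,0,1,0.024,0.031,-0.006,0,1,0.024,0.031,-0.006,0,1,0.024,0.031,-0.006,0,1,0.024,0.031,-0.006,0,1,0.024,0.031,0.05,0,1,0.024,0.031,0.12,0,1,0.024,0.031,0.12,0,1,0.024,0.031,0.12,0],
  "newtons": 4
}}

```text
time_s: 49.2
ee_pos: [0.4399, -0.0478, 0.2894]
eef_rot: [3.141, 0.0, 1.676]
force: [0.3, -0.1, -0.2]
grip_width: 0.0018
```

```bash
python3 look.py 24 wrist,side card_center,card_face
```

```text
49.2 [ 0.4399 -0.0478  0.2894] [3.141 0.    1.676]
wrist card_center [237.  321.9] 0.5 [ 0.448  -0.0669  0.026 ]
side card_face [254.2 313.7] 0.77 [ 0.4457 -0.0956  0.026 ]
side card_face [276.6 229.2] 0.19 [0.558  0.0492 0.026 ]
```

View pics/wrist_24.png

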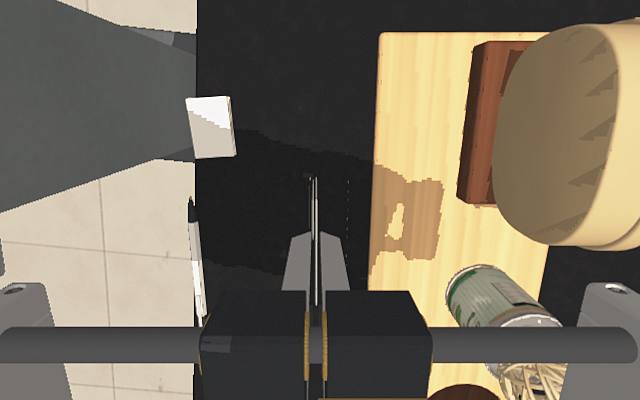

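View pics/side_24.png

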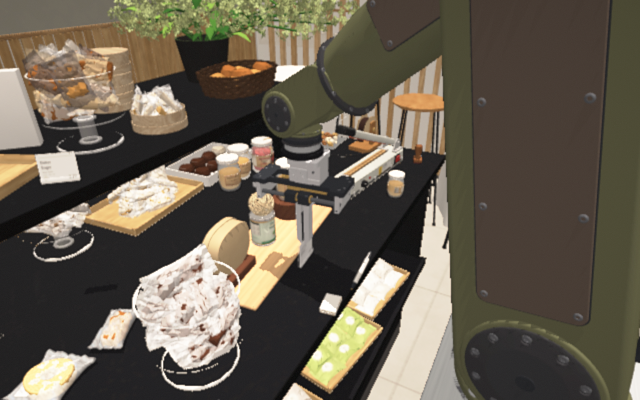

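Call:
{"op": "arm_command", "data": {
  "plan": [1,0.08,-0.08,0,0,1,0.15,-0.15,0,0,1,0.18,-0.178,0,0,1,0.18,-0.178,0,0,1,0.18,-0.178,0,0,1,0.18,-0.178,-0.04,0,1,0.18,-0.178,-0.07,0,1,0.18,-0.178,-0.085,0,1,0.18,-0.178,-0.085,0]
}}

```text
time_s: 50.4
ee_pos: [0.5116, -0.1187, 0.2547]
eef_rot: [-3.14, -0.001, 1.676]
force: [-0.6, -0.6, -0.5]
grip_width: 0.0019
```

```bash
python3 look.py 25 wrist,side,scene card_center,card_face,board
```

```text
50.4 [ 0.5116 -0.1187  0.2547] [-3.140e+00 -1.000e-03  1.676e+00]
wrist board [214.2 394.2] 0.62 [ 0.5689 -0.1109  0.    ]
wrist card_center [235.9 321.3] 0.55 [ 0.5166 -0.1229  0.026 ]
wrist card_center [213.5 393.8] 0.44 [ 0.5614 -0.1026  0.026 ]
side board [248.  271.5] 0.6 [ 0.5606 -0.1029  0.    ]
side card_center [233.  291.8] 0.8 [ 0.5305 -0.1449  0.026 ]
side card_face [240.2 301.2] 0.61 [ 0.4963 -0.1294  0.026 ]
side card_face [242.6 226.1] 0.3 [ 0.6402 -0.0425  0.026 ]
scene board [182.6 315. ] 0.69 [ 0.575  -0.1102  0.    ]
scene card_center [185.6 299.3] 0.66 [ 0.5166 -0.1137  0.026 ]
scene card_face [197.2 357.7] 0.75 [ 0.5927 -0.2517  0.026 ]
scene card_face [190.1 288.8] 0.69 [ 0.4851 -0.1082  0.026 ]
```

View pics/wrist_25.png

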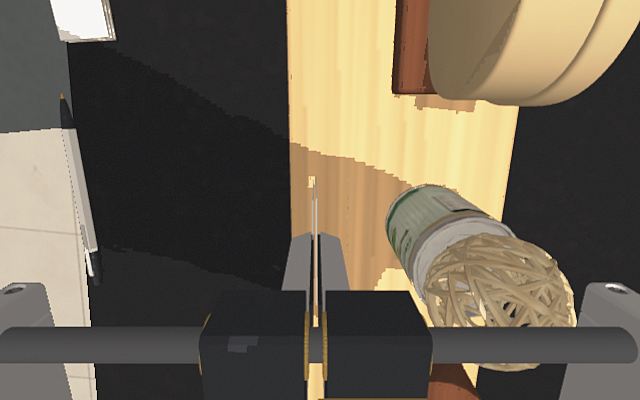

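View pics/side_25.png

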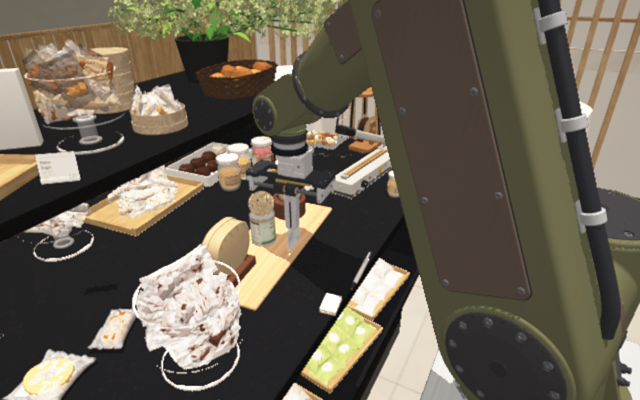

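Call:
{"op": "arm_command", "data": {
  "plan": [1,0,0,-0.01,0,1,0,0,-0.015,0,1,0,0,-0.018,0,1,0,0,-0.021,0,1,0,0,-0.021,0,0.85,0,0,-0.021,0,0.7,0,0,-0.021,0,0.55,0,0,-0.021,0,0.4,0,0,-0.021,0,0.4,0,0,-0.021,0,0.4,0,0,0.02,0,0.4,0,0,0.08,0,0.4,0,0,0.18,0,0.4,0,0,0.28,0,0.4,0,0,0.35,0,0.4,-0.1,0,0.35,0,0.4,-0.2,0,0.35,0,0.4,-0.25,0,0.35,0,0.4,-0.25,0,0.35,0,0.4,-0.25,0,0.35,0]
}}

```text
time_s: 53.0
ee_pos: [0.4122, -0.1191, 0.3958]
eef_rot: [3.141, 0.0, 1.675]
force: [-0.3, -0.2, 1.0]
grip_width: 0.0281
```

```bash
cat > fin.py <<'E'
from boxfit import *
import sys
B=np.array([.5692,-.1138]);y=.104;bx=np.array([np.cos(y),np.sin(y)]);by=np.array([-np.sin(y),np.cos(y)])
fr=lambda X:np.round([(np.array(X)[:2]-B)@bx,(np.array(X)[:2]-B)@by],4)
L=[("tall_riser",.008),("low_riser",.008),("jar_center",.1015),("tin_center",.044),("ball_center",.1065),("card_center",.034),("card_face",.034),("oval_box_center",.079)]
for c in sys.argv[2].split(','):
    p=P(c);cv2.imwrite(f"pics/{c}_{sys.argv[1]}.png",vision.camera(c))
    for n,z in L:
        for d in vision.pinpoint(n,c)[:2]:
            X=onz(d["at"],p,z)
            print(c,n,round(d["confidence"],2),X.round(4),"board",fr(X))
E
python3 fin.py 26 scene,side,wrist
```

```text
scene tall_riser 0.88 [ 0.6086 -0.2546  0.008 ] board [ 0.0245 -0.1441]
scene tall_riser 0.71 [ 0.5406 -0.0975  0.008 ] board [-0.0268  0.0191]
scene low_riser 0.56 [0.5723 0.0251 0.008 ] board [0.0175 0.1378]
scene low_riser 0.51 [ 0.6174 -0.0803  0.008 ] board [0.0514 0.0283]
scene jar_center 0.87 [ 0.3586 -0.5154  0.1015] board [-0.2512 -0.3776]
scene jar_center 0.86 [ 0.6043 -0.2544  0.1015] board [ 0.0203 -0.1435]
scene tin_center 0.9 [ 0.5889 -0.1144  0.044 ] board [ 0.0195 -0.0026]
scene ball_center 0.8 [ 0.5935 -0.1087  0.1065] board [0.0247 0.0026]
scene card_center 0.72 [ 0.5176 -0.1138  0.034 ] board [-0.0513  0.0053]
scene card_face 0.81 [ 0.4915 -0.1141  0.034 ] board [-0.0773  0.0077]
scene oval_box_center 0.68 [0.5773 0.0289 0.079 ] board [0.0229 0.1411]
side tall_riser 0.75 [ 0.5447 -0.1575  0.008 ] board [-0.0289 -0.0409]
side tall_riser 0.66 [ 0.6053 -0.2414  0.008 ] board [ 0.0227 -0.1306]
side low_riser 0.82 [0.5795 0.0265 0.008 ] board [0.0248 0.1384]
side jar_center 0.74 [ 0.6046 -0.253   0.1015] board [ 0.0207 -0.1422]
side jar_center 0.64 [ 0.354  -0.3479  0.1
[... 250 characters left out ...]
_center 0.77 [ 0.5171 -0.114   0.034 ] board [-0.0518  0.0053]
side card_face 0.53 [ 0.5005 -0.1259  0.034 ] board [-0.0696 -0.0049]
side oval_box_center 0.72 [0.5793 0.0169 0.079 ] board [0.0236 0.1289]
wrist tall_riser 0.89 [ 0.6049 -0.2523  0.008 ] board [ 0.0212 -0.1415]
wrist low_riser 0.56 [0.5713 0.0306 0.008 ] board [0.0171 0.1434]
wrist tin_center 0.66 [ 0.59   -0.1098  0.044 ] board [0.0211 0.0018]
wrist ball_center 0.92 [ 0.5901 -0.1139  0.1065] board [ 0.0207 -0.0023]
wrist card_center 0.89 [ 0.5235 -0.1198  0.034 ] board [-0.0461 -0.0012]
wrist card_face 0.92 [ 0.4911 -0.1185  0.034 ] board [-0.0781  0.0035]
wrist oval_box_center 0.94 [0.5741 0.0274 0.079 ] board [0.0195 0.1399]
```

View pics/wrist_26.png

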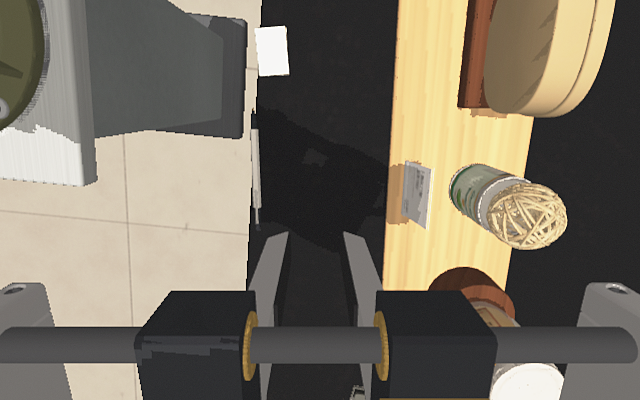

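View pics/side_26.png

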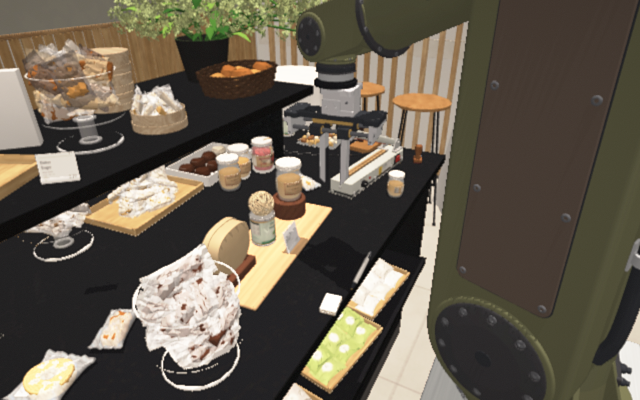

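View pics/scene_26.png

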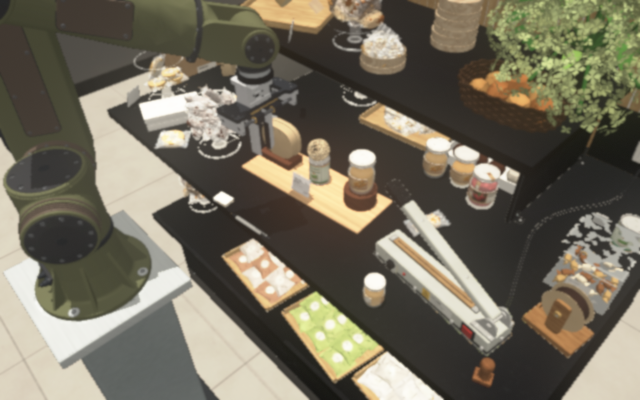

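All five items agree with their targets in the wrist view. The two side-view outliers are the partly hidden box and the tin. Handing in.

```bash
python3 -c "
from station import sensors,job
o=sensors.get_obs();print(o['time_s'],o['force']);print(job.hand_in())"
```

```text
54.35 [-0.96786238 -0.5052825  -0.61880481]
the job is handed in; nothing more can be done
None
```

The gift display is set out and handed in at 54.35 s of the 115 s limit. The job reports no verdict, so what follows rests on my own last camera checks.

| Item | Where it stands | Last check |
|---|---|---|
| Honey jar | On the tall round riser | Within about 4 mm of its centre (scene and side views) |
| Oval box | On the low riser, lengthwise | Within 1 mm of its centre in the wrist view; earlier fit 1 mrad to 0.01 rad off the board's direction |
| Tin | On the board, midway between the risers | Board position about (0.020, 0.000) m |
| Rattan ball | On top of the tin | About 4 mm off the tin's centre in the wrist view, 8 mm in the scene view, 12 mm in the side view |
| Price card | In front of the tin, face to the front | Board position about (-0.046 to -0.052, 0 to 0.005) m, about 70 mm from the tin |

- **Mended:** The first jar placing was about 10 mm off towards the robot, so I regripped it and moved it onto the centre.
- **Card regrip:** I set the card down once on free table and regripped it near its top, so the gripper body would clear the ball.
- **Disagreements:** Only the side-view readings disagreed. They put the tin 14 mm off along the board, just over the limit, and the partly hidden box 11 mm off. The scene and wrist views and an earlier two-camera fix put both within about 3 mm, so I trusted those. The 12 mm ball figure rests on that same side-view tin reading.

The gripper was clear of everything at hand-in.

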